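# Lock the steriliser canister and log it

### The arm

A 6-joint arm with a two-finger parallel gripper is mounted at the origin on the work surface. World frame = base frame: x ahead of the robot, y to its left, z up, the work surface at z = 0. Lengths are in mm, angles in rad, forces in N, time in s.
With the tool pointing down it reaches from about 300 to 775 mm from the base axis. Payload 14.6 kg.
Tool frame: the origin (TCP) lies between the finger pads, 19 mm behind the fingertips; this is the grasp point; z points along the fingers, x is the direction in which the jaws open and shut, and the axes are right-handed (so a half turn about z gives the same grasp; the last joint's range is limited). The gripper opens to 94 mm and grips with 3 to 60 N. Pads are 16 mm wide; open, the fingers measure 119 mm over their backs; the gripper's body (75 mm by 177 mm) begins 78 mm behind the grasp point.
Start: joints at [1.268, 0.3, 1.521, -0, 1.321, -0.067], TCP at [128.49, 534.771, 224.246] pointing down, gripper open.
Joint ranges: [-3.03, 3.03], [-0.79, 2.21], [0.23, 2.52], [-1.04, 4.18], [0, 3.07], [-2.55, 2.55]. Speed limits (rad/s): [2.22, 2.22, 2.57, 3.14, 3.14, 3.14].

### API

Orientations are given as [roll, pitch, yaw] about the fixed x, y, z axes, in that order (R = Rz(yaw) Ry(pitch) Rx(roll)).
In Python, from cell import manip gives the robot as it stands.
- The arm moves only by the tool arm_command, never from a script. Its argument "steps" is a list of rows, each a list of 3 entries, a list of its own where there are three numbers: the opening, from 0 (shut) to 1 (fully open), then the shift along the tool's x, y, z in cm, then the turn about the tool's z in rad. A call has 1 to 5 rows; each row shifts and turns the commanded pose from where the row before left it, along the tool's axes as they then stand; what a row does not reach is not made up. A row lasts 1/12 s, in which the tool goes at most 41.7 mm and 7.16 degrees, less where a joint would pass 70% of its speed; a pose out of reach is approached as far as the arm can. A call with a gripper value outside its range is refused whole. The fingers move at their own pace and stop on an object; "force" is the grip in N (left out, the last holds). Time passes only in rows, so rows that do not move let the fingers close. It gives the time, the measured TCP pose, the force and the opening at its end, in the units of the state.
- manip.read_state(): the state, without advancing time (a new reading comes with each control period).
- manip.camera(name): name is "side" or "top"; returns (picture, depth): 384x512x3 uint8, red, green, blue; 384x512 float32, mm along the optical axis (not along the pixel's ray), 0 where there is no reading.
- manip.calibration(name): a dict with "fx", "fy", "cx", "cy" (pixels), "distortion" ([k1, k2, p1, p2, k3] as OpenCV has them; the pictures are not rectified), "R" (3x3) and "t" (3): a world point X has camera coordinates R X + t. Camera axes: x right, y down, z forward; pixel columns grow to the right and rows downward; lengths in mm; the calibration is good to about 2 mm. A picture is of the moment at which its call begins. calibration takes no time and is no camera call.
- manip.sign_off(): hands the job in, once; it reports no verdict.
The state is a dict: "clock": time; "joints": joint angles; "qd": joint speeds; "effort": joint torques, N m; "eef_pos": TCP position; "eef_rot": TCP orientation; "wrist_force": force on the tool from outside, world axes, zero at the start; "moment": the same for the moment, N m; "finger_gap": finger opening in mm.
Only numpy, scipy, OpenCV 4.12 (cv2) and the standard library are available. Lean on these libraries where they do the work, as an engineer would, in place of code of your own. Each camera call takes 0.05 s, during which the arm holds its last target.

### The job

Turn the knurled collar on the leaning steriliser canister clockwise until it is fully home at its locked mark (the raised bar on the lid). Then pick up the hand scanner, aim its window squarely at the barcode label from about 80 mm away and hold it steady there for about two seconds, and lay it back flat, the right way up, on the middle of its rubber mat, without dropping it. Leave the ink bottle, the jar and the cup alone.

Things in the scene. Friction and masses are not known exactly. Their poses are not given: they have to be found in the camera images.
- station: Fixed grey cradle, base 200 x 180 mm, origin at its centre on the bench, z up. Holds a steel canister (lid 128 mm across) whose axis leans 20 degrees towards the cradle's -x: direction (-0.342, 0, 0.940) in this frame. Top about 220 mm up. A wing on its -y side carries the label.
- collar_grip (a point): Grip point on the collar's axis (its z axis, out of the lid). The collar: captive dark steel cylinder, 60 mm across, from 24 mm below to 14 mm above this point along the axis. Below it a flange 72 mm across, its top 24 mm below this point; the flat lid is 33 mm below. With the TCP here, fingers along the axis, the tips clear flange and lid.
- collar (a joint): Turn of the collar in rad, growing clockwise seen from above the lid. 0 = open, 2.60 = hard stop, pointer at the locked mark. Starts from 0 to 0.5. Stiff (about 0.35 N m), stays where it is left: grip firmly (25 N or more), a weak grip slips; needs more than one grasp.
- pointer (a point): Small tab 7 mm wide that sticks out of the collar's flange, 44 mm from the axis; this point is near its outer end and turns with the collar.
- lock_mark (a point): Locked mark: raised dark bar 5 x 19 mm on the lid, radial, 53.5 mm from the collar's axis. Pointer and bar are in line when the collar is locked. (The small round dot on the lid is the open mark.)
- label: Barcode label 78 x 52 mm on a sloping plate, origin at the centre of its face, x along its long side, z its outward normal (points 45 degrees up and towards the cradle's -y). Centre 55 mm above the bench.
- scanner: Loose white hand scanner, 165 mm long, 0.19 kg. Origin on the underside of its handle near the balance point; x towards the head, z up. Handle 34 mm wide (y), 32 mm high, x = -90 to +25 mm; grip across y near x = -10 mm. The head (56 mm wide, up to 66 mm high) starts at x = +20 mm, its underside 5 mm above the handle's.
- scan_head: The scanner's head: origin at the centre of the dark reading window, x = the viewing direction, 45 degrees forward and down from the handle. Lies at (68, 0, 18) mm in the scanner's frame. It reads the label when the label's centre is on this x axis, about 80 mm ahead of the window.
- mat: Fixed black rubber mat 240 x 120 x 4 mm on which the scanner lies; origin at the centre of its underside.
- ink_bottle: Bystander: black bottle, 44 mm in diameter, 110 mm high, origin under its centre.
- jar: Bystander: glass jar, 64 mm in diameter, 75 mm high, origin under its centre.
- cup: Bystander: steel cup, 72 mm in diameter, 85 mm high, origin under its centre.
Not all that is in view belongs to the job. Of the things that look like the scanner, take the one that is farthest to the robot's right at the start.

How it is judged:
By the outcome, as a careful person would: the job done as asked, in the order asked, and still so for the second after the job is handed in, with the robot touching nothing.
It also fails if it takes over 72 s, if anything falls off the work surface, if the arm or the gripper's body presses on something with over 40 N, if the wrist force passes 120 N, or if a joint passes its speed limit or range.

## Working session

There is one attempt and no reset: what is moved stays moved. The work goes in short steps, Python scripts to look and compute and a tool call to move; the robot and the scene stay as the last step left them, time stands still between calls to the robot, and variables do not carry over. Pictures are saved under pics/ and viewed, and the job is handed in when it is done.

Besides the shell and the picture viewer there is one more tool, called after ">>>" as name(argument=value, ...) on one line, values as JSON. arm_command: Moves the arm, as the interface text tells. Its arguments: {"type":"object","properties":{"steps":{"type":"array","items":{"type":"array"}},"force":{"type":"number"}},"required":["steps"]}

```bash
ls; mkdir -p pics; python3 - <<'E'
from cell import manip
import cv2
print(manip.read_state())
for n in("side","top"):
    p,d=manip.camera(n); cv2.imwrite(f"pics/{n}0.png",p[:,:,::-1]); 
    import numpy as np
    np.savez(f"{n}0.npz",p=p,d=d); c=manip.calibration(n); print(n,c)
E
```

```text
pics
{'clock': 0.0, 'joints': array([ 1.26841071e+00,  3.00492627e-01,  1.52160808e+00, -1.94073951e-05,
        1.32072136e+00, -6.66022130e-02]), 'qd': array([ 3.20476352e-04, -9.26345514e-04, -4.26544760e-06,  1.94931299e-03,
       -1.31926535e-03,  1.03157191e-04]), 'effort': array([-1.30446566e-03, -5.31778944e+01, -3.52747750e+01,  7.07415026e-02,
        2.43245781e-02, -9.58158012e-05]), 'eef_pos': array([128.41430937, 534.53357203, 223.66309644]), 'eef_rot': array([-3.14152959e+00,  1.22794458e-03,  1.33501778e+00]), 'wrist_force': array([ 0.6574886 , -0.31638493,  0.43970594]), 'moment': array([-0.00394885,  0.02432362, -0.0019774 ]), 'finger_gap': 93.91274551786536}
side {'fx': 477.687960336223, 'fy': 477.687960336223, 'cx': 251.52652742595782, 'cy': 186.89603959747723, 'distortion': array([-0.00121521,  0.        ,  0.        ,  0.        ,  0.        ]), 'R': array([[ 0.91757917, -0.39703886, -0.02021421],
       [-0.29532632, -0.64671214, -0.70323949],
       [ 0.26614063,  0.65124769, -0.71066561]]), 't': array([-467.74785937,  313.02107677, 1030.65597033])}
top {'fx': 352.87797610916266, 'fy': 352.87797610916266, 'cx': 257.2851702442084, 'cy': 189.09893290529368, 'distortion': array([0.00845617, 0.        , 0.        , 0.        , 0.        ]), 'R': array([[-0.02728456, -0.99944262,  0.01923521],
       [-0.98217099,  0.02322272, -0.18654987],
       [ 0.1859992 , -0.0239822 , -0.98225717]]), 't': array([ 53.4401541 , 579.65667126, 961.44654058])}
```

View pics/side0.png

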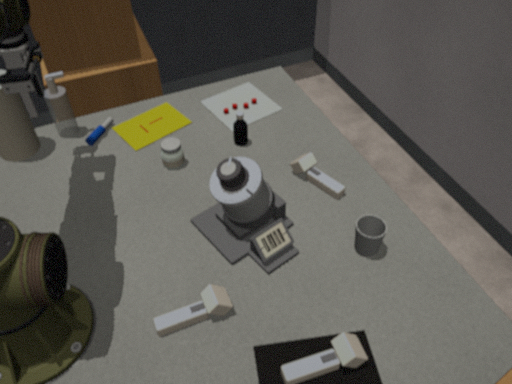

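View pics/top0.png

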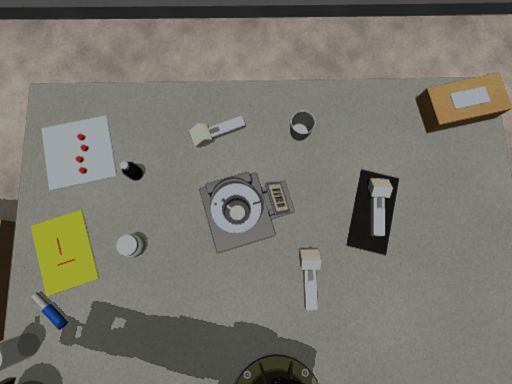

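Side view: the station is at about (245,200), the cup at (370,235), and the mat scanner at (325,360). Top view: the canister is at (237,208) and the label at (278,197). The scanner on the mat at (380,207) is the rightmost one, so that is the target. Next I'll zoom in.

```bash
python3 - <<'E'
import cv2,numpy as np
s=cv2.imread("pics/side0.png");t=cv2.imread("pics/top0.png")
a=cv2.resize(t[160:260,190:310],None,fx=6,fy=6,interpolation=cv2.INTER_CUBIC)
b=cv2.resize(s[145:275,185:305],None,fx=5,fy=4.6,interpolation=cv2.INTER_CUBIC)
c=cv2.resize(t[160:260,340:410],None,fx=6,fy=6,interpolation=cv2.INTER_CUBIC)
cv2.imwrite("pics/z1.png",a);cv2.imwrite("pics/z2.png",b);cv2.imwrite("pics/z3.png",c)
E
```

```text
(no output)
```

View pics/z1.png

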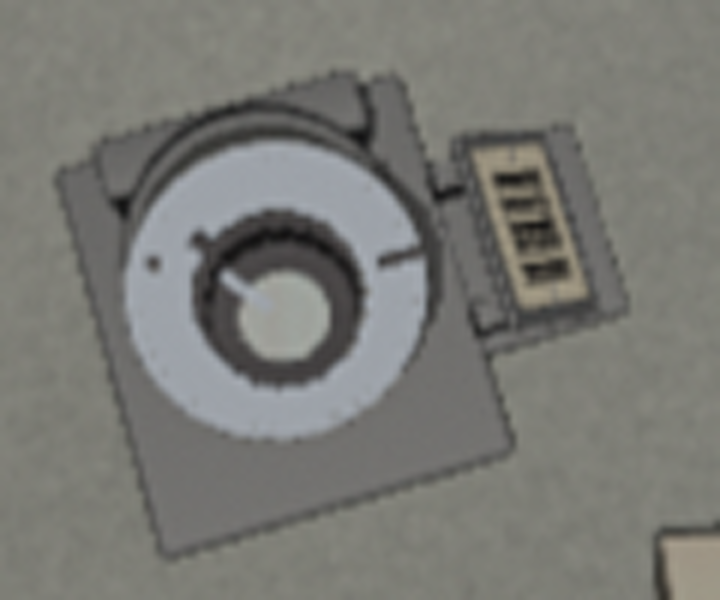

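View pics/z2.png

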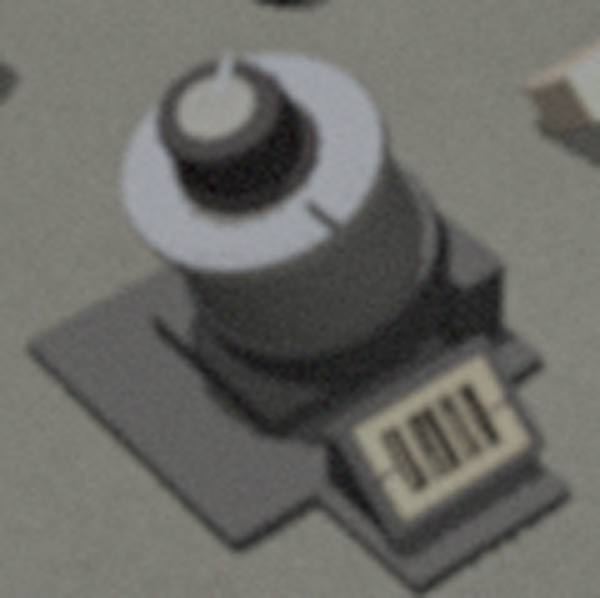

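View pics/z3.png

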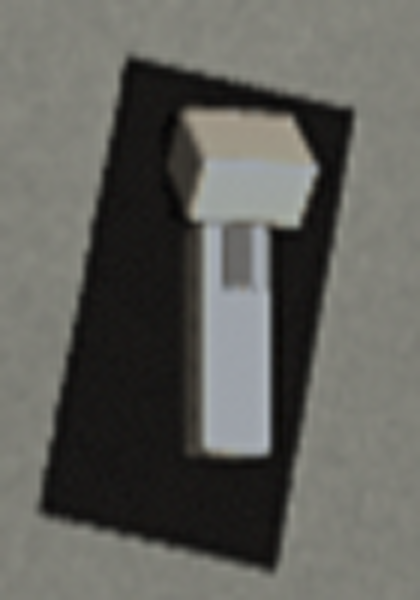

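```bash
cat > h.py <<'E'
import cv2,numpy as np
from cell import manip
def cal(n):
    c=manip.calibration(n); K=np.array([[c['fx'],0,c['cx']],[0,c['fy'],c['cy']],[0,0,1]]); return K,np.array(c['distortion']),np.array(c['R']),np.array(c['t'])
def rays(n,px):
    K,D,R,t=cal(n); u=cv2.undistortPoints(np.array(px,float).reshape(-1,1,2),K,D).reshape(-1,2)
    d=np.c_[u,np.ones(len(u))]; return -R.T@t,d@R   # origin, world dirs with unit depth
def onz(n,px,z):
    o,d=rays(n,px); return o+d*((z-o[2])/d[:,2])[:,None]
def onplane(n,px,p0,nn):
    o,d=rays(n,px); return o+d*(((p0-o)@nn)/(d@nn))[:,None]
def cloud(n,depth):
    h,w=depth.shape; uu,vv=np.meshgrid(np.arange(w),np.arange(h)); o,d=rays(n,np.c_[uu.ravel(),vv.ravel()])
    return (o+d*depth.ravel()[:,None]).reshape(h,w,3)
def proj(n,X):
    K,D,R,t=cal(n); return cv2.projectPoints(np.array(X,float).reshape(-1,1,3),cv2.Rodrigues(R)[0],t,K,D)[0].reshape(-1,2)
E
python3 - <<'E'
from h import *
np.set_printoptions(precision=2,suppress=True)
# lid and label clouds in each view
for n,rl in (("top",(205,175,270,240)),("side",(205,150,268,202))):
    z=np.load(n+"0.npz");p=z['p'].astype(int);d=z['d'];P=cloud(n,d)
    print(n,"bench z med",np.median(P[300:340,420:480,2]) if n=="top" else np.median(P[300:330,100:140,2]))
    x0,y0,x1,y1=rl
    m=np.zeros(d.shape,bool); sub=p[y0:y1,x0:x1]; m[y0:y1,x0:x1]=(sub.min(2)>120)&(sub[...,2]>=sub[...,0]+2)
    m&=d>0
    Q=P[m]; 
    for it in range(5):
        c=Q.mean(0);v=np.linalg.svd(Q-c,full_matrices=False)[2][2];v*=np.sign(v[2]); e=(P[m]-c)@v; Q=P[m][abs(e)<4]
    print("lid n",v,"c",c,len(Q),Q.min(0),Q.max(0), "tilt",np.degrees(np.arccos(v[2])),"az",np.degrees(np.arctan2(-v[1],-v[0])))
E
```

```text
top bench z med -0.3721618361644232
lid n [-0.33 -0.09  0.94] c [512.81  98.81 170.97] 1212 [452.69  35.56 145.03] [569.94 159.06 193.87] tilt 19.95925194431284 az 15.321199562924416
side bench z med 0.016428428001574957
lid n [-0.33 -0.09  0.94] c [513.2   81.37 168.83] 946 [452.53  31.39 145.15] [572.63 152.59 192.83] tilt 19.9485663860153 az 14.922341446879553
```

```bash
python3 - <<'E'
from h import *
np.set_printoptions(precision=2,suppress=True)
# mat corners
z=np.load("top0.npz");p=z['p'];d=z['d'];P=cloud("top",d)
hsv=cv2.cvtColor(p,cv2.COLOR_RGB2HSV)
print(p[200,360],p[200,190])
m=np.zeros(d.shape,np.uint8); m[160:262,335:410]=(p[160:262,335:410].max(2)<60)
m=cv2.morphologyEx(m,cv2.MORPH_OPEN,np.ones((3,3)))
c=max(cv2.findContours(m,0,2)[0],key=cv2.contourArea)
W=onz("top",c.reshape(-1,2),4)[:,:2].astype(np.float32)
print("mat",cv2.minAreaRect(W))
# station base
for q in ([60,175],[165,555],[512,450],[395,75]):
    print(onz("top",[[190+q[0]/6-.5+.08,160+q[1]/6-.42]],0), )
# scanner: high white points
reg=np.zeros(d.shape,bool); reg[170:245,360:400]=1
w=reg&(P[...,2]>25)&(d>0)
h=w&(abs(P[...,2]-36)<6)
print("zs",np.percentile(P[w][:,2],[5,25,50,75,95,100]))
h2=h&(np.arange(384)[:,None]>199)
Q=P[h2];print(len(Q),np.median(Q[:,2]),cv2.minAreaRect(Q[:,:2].astype(np.float32)))
print("all",cv2.minAreaRect(P[w][:,:2].astype(np.float32)), P[w].min(0),P[w].max(0))
# label
for n,b in(("top",(265,178,292,215)),("side",(252,215,300,262))):
    z=np.load(n+"0.npz");p=z['p'].astype(int);d=z['d'];P=cloud(n,d);x0,y0,x1,y1=b
    m=np.zeros(d.shape,np.uint8);s=p[y0:y1,x0:x1];m[y0:y1,x0:x1]=(s[...,0]>s[...,2]+12)&(s.max(2)>100)
    m=cv2.morphologyEx(m,cv2.MORPH_CLOSE,np.ones((5,5)))
    c=max(cv2.findContours(m,0,2)[0],key=cv2.contourArea);r=cv2.minAreaRect(c);print(n,r)
    mm=np.zeros_like(m);cv2.drawContours(mm,[c],-1,1,-1);Q=P[(mm>0)&(d>0)]
    cc=np.median(Q,0);v=np.linalg.svd(Q-Q.mean(0),full_matrices=False)[2];v[2]*=np.sign(v[2,2]);print(Q.mean(0),v)
    M=cv2.moments(c);print("centroid z55",onz(n,[[M['m10']/M['m00'],M['m01']/M['m00']]],55))
E
```

```text
[23 24 23] [129 129 120]
mat ((515.8170166015625, -307.1630859375), (118.95110321044922, 236.6385498046875), 74.67572784423828)
[[596.27 211.78   0.  ]]
[[406.29 160.11   0.  ]]
[[452.69 -11.16   0.  ]]
[[644.21  41.62   0.  ]]
zs [31.4  34.8  37.74 53.11 66.47 71.73]
421 35.31016434884725 ((492.87213134765625, -312.8773498535156), (33.51615524291992, 103.74436950683594), 85.38755798339844)
all ((524.0848999023438, -316.82244873046875), (56.10987854003906, 166.22560119628906), 86.18245697021484) [ 441.5  -349.16   25.25] [ 606.84 -291.37   71.73]
top ((277.85003662109375, 197.05001831054688), (28.460494995117188, 11.700427055358887), 71.56504821777344)
[556.28 -19.61  56.39] [[-0.96 -0.27 -0.02]
 [-0.2   0.67  0.71]
 [ 0.18 -0.69  0.7 ]]
centroid z55 [[556.42 -19.6   55.  ]]
side ((273.0768737792969, 239.61537170410156), (22.742706298828125, 32.172611236572266), 56.30992889404297)
[556.51 -21.88  55.17] [[-0.97 -0.26  0.01]
 [-0.17  0.68  0.72]
 [ 0.19 -0.69  0.7 ]]
centroid z55 [[556.43 -21.72  55.  ]]
```

```bash
python3 - <<'E'
from h import *
np.set_printoptions(precision=2,suppress=True)
yaw=np.radians(15.1); nn=np.array([-.342*np.cos(yaw),-.342*np.sin(yaw),.94])
ex=np.array([.94*np.cos(yaw),.94*np.sin(yaw),.342]); ey=np.cross(nn,ex)
for n,rl in (("top",(205,175,270,240)),("side",(205,150,268,202))):
    z=np.load(n+"0.npz");p=z['p'].astype(int);d=z['d'];P=cloud(n,d)
    x0,y0,x1,y1=rl
    m=np.zeros(d.shape,bool); sub=p[y0:y1,x0:x1]; m[y0:y1,x0:x1]=(sub.min(2)>120)&(sub[...,2]>=sub[...,0]+2)
    Q=P[m&(d>0)];h=Q@nn; k=np.median(h);print(n,"h",k, np.std(h[abs(h-k)<5]))
    mm=(m&(abs(P@nn-k)<5)).astype(np.uint8)
    c=max(cv2.findContours(cv2.morphologyEx(mm,cv2.MORPH_CLOSE,np.ones((3,3))),0,2)[0],key=cv2.contourArea).reshape(-1,2)
    W=onplane(n,c,nn*k,nn); u=np.c_[W@ex,W@ey]
    w=np.ones(len(u),bool)
    for it in range(8):
        A=np.c_[2*u[w],np.ones(w.sum())];s=np.linalg.lstsq(A,(u[w]**2).sum(1),rcond=None)[0];r=np.sqrt(s[2]+s[:2]@s[:2]);e=np.linalg.norm(u-s[:2],axis=1)-r;w=abs(e)<max(2,1.5*np.std(e[w]))
    C=s[0]*ex+s[1]*ey+k*nn; print("centre",C,"r",r,w.sum(),len(u))
    # dark features on lid annulus: angle (cw from above = -ccw)
    rr=P-C; 
    m2=np.zeros(d.shape,bool);m2[y0:y1,x0:x1]=sub.max(2)<110
    vv,uu=np.nonzero(m2); W=onplane(n,np.c_[uu,vv],C,nn)-C; a=np.arctan2(W@ey,W@ex);R=np.hypot(W@ey,W@ex)
    for lo,hi in((37,47),(47,60)):
        s_=(R>lo)&(R<hi); hist,ed=np.histogram(np.degrees(a[s_]),bins=72,range=(-180,180)); print(lo,[(int(ed[i]),int(hist[i])) for i in range(72) if hist[i]])
    # collar top
    T=P[(np.abs((P-C)@nn-47)<3)&(np.linalg.norm(P-C,axis=-1)<70)]; 
    T-=C; print("collar top",len(T),T.mean(0)@ex,T.mean(0)@ey,T.mean(0)@nn)
E
```

```text
top h -17.28824529891469 1.5459960904758172
centre [511.25  97.19 170.39] r 62.26378355362286 68 68
37 [(-180, 4), (-175, 1), (-170, 2), (-165, 2), (-160, 1), (-155, 1), (-150, 1), (-145, 1), (-140, 1), (-135, 1), (-125, 1), (-120, 1), (-90, 1), (30, 1), (35, 2), (40, 2), (145, 1), (150, 2), (155, 1), (160, 1), (165, 3), (170, 1), (175, 1)]
47 [(-95, 5), (-90, 4), (55, 1), (60, 1)]
collar top 459 -0.7194656775944683 -0.3733214545856827 46.821043531194086
side h -17.95897698420344 1.678564226219655
centre [511.86  94.2  169.61] r 62.49192413237279 55 103
37 [(-95, 1), (20, 2), (25, 2), (30, 4), (35, 4), (40, 4), (45, 4), (100, 1), (105, 5), (110, 5), (115, 5), (120, 4), (125, 3)]
47 [(-95, 3), (-90, 4), (35, 1), (40, 5), (45, 7), (50, 5), (55, 5), (85, 1), (90, 3), (95, 4), (100, 6), (105, 6), (110, 3), (115, 1)]
collar top 413 -0.393715627889475 -0.22427440102772722 46.87602970355997
```

>>> arm_command(steps=[[1,[0,0,-1.2],-0.12],[1,[0,0,-1.2],-0.12],[1,[0,0,-1.2],-0.12],[1,[0,0,-1.2],-0.12],[1,[0,0,-0.4],-0.12]], force=45)

```text
clock: 0.52
eef_pos: [128.6, 535.0, 277.7]
eef_rot: [3.141, -0.001, 1.941]
wrist_force: [0.8, -0.7, 0.2]
finger_gap: 94.0
```

>>> arm_command(steps=[[1,[0,0,0],-0.12],[1,[0,0,0],-0.12],[1,[0,0,0],-0.12],[1,[0,0,0],-0.12],[1,[0,0,0],0]])

```text
clock: 0.93
eef_pos: [128.5, 534.7, 275.9]
eef_rot: [-3.141, 0.0, 2.421]
wrist_force: [0.0, 0.5, 0.0]
finger_gap: 94.2
```

```bash
cat > go.py <<'E'
import sys
from h import *
# delta in tool axes (cm) to x y z yaw
def delta(x,y,z,yaw=None):
    s=manip.read_state();p=s['eef_pos'];a=s['eef_rot'][2]
    from scipy.spatial.transform import Rotation as Ro
    R=Ro.from_euler('xyz',s['eef_rot']).as_matrix()
    d=R.T@(np.array([x,y,z])-p)/10
    print("t",round(s['clock'],2),"pos",p.round(1),"rot",s['eef_rot'].round(3),"j",s['joints'].round(2),"F",s['wrist_force'].round(1),"M",s['moment'].round(2),"gap",round(s['finger_gap'],1))
    print("tool d cm",d.round(2),"turn",None if yaw is None else round((a-yaw+np.pi)%(2*np.pi)-np.pi,3))
if __name__=="__main__": delta(*map(float,sys.argv[1:]))
E
python3 go.py 498.3 92.3 270 2.434
```

```text
t 0.93 pos [128.5 534.7 275.9] rot [-3.141  0.     2.421] j [ 1.27  0.27  1.44 -0.    1.43 -1.15] F [0.  0.5 0. ] M [ 0.04  0.09 -0.01] gap 94.2
tool d cm [-56.98  -8.83   0.61] turn -0.013
```

>>> arm_command(steps=[[1,[-3.5,-0.55,0],0],[1,[-3.5,-0.55,0],0],[1,[-3.5,-0.55,0],0],[1,[-3.5,-0.55,0],0],[1,[-3.5,-0.55,0],0]])

```text
clock: 1.35
eef_pos: [241.6, 396.5, 276.1]
eef_rot: [-3.141, 0.0, 2.411]
wrist_force: [1.8, 1.1, 0.7]
finger_gap: 94.0
```

>>> arm_command(steps=[[1,[-3.5,-0.55,0],0],[1,[-3.5,-0.55,0],0],[1,[-3.5,-0.55,0],0],[1,[-3.5,-0.55,0],0],[1,[-3.5,-0.55,0],0]])

```text
clock: 1.77
eef_pos: [354.2, 259.6, 276.3]
eef_rot: [3.142, 0.0, 2.41]
wrist_force: [0.1, 0.5, -0.6]
finger_gap: 94.2
```

>>> arm_command(steps=[[1,[-3.5,-0.55,0],0],[1,[-3.5,-0.55,0],0],[1,[-3.5,-0.55,0],0],[1,[-3.5,-0.55,0],0],[1,[-3.5,-0.55,0],0]])

```text
clock: 2.18
eef_pos: [466.9, 122.7, 276.2]
eef_rot: [-3.142, -0.0, 2.41]
wrist_force: [0.5, 1.7, -0.4]
finger_gap: 94.1
```

```bash
python3 go.py 498.3 92.3 270 2.434
```

```text
t 2.18 pos [466.9 122.7 276.2] rot [-3.142 -0.     2.41 ] j [ 0.18  0.11  1.63  0.    1.4  -2.23] F [ 0.5  1.7 -0.4] M [ 0.09  0.03 -0.07] gap 94.1
tool d cm [-4.37 -0.16  0.62] turn -0.024
```

>>> arm_command(steps=[[1,[-2.2,-0.1,0],0],[1,[0,0,0],0],[1,[0,0,0],0]])

```text
clock: 2.43
eef_pos: [482.0, 108.3, 275.8]
eef_rot: [-3.141, -0.001, 2.41]
wrist_force: [-0.6, 0.1, 0.1]
finger_gap: 94.0
```

```bash
python3 go.py 498.3 92.3 207.6 2.434
```

```text
t 2.43 pos [482.  108.3 275.8] rot [-3.141e+00 -1.000e-03  2.410e+00] j [ 0.15  0.14  1.6   0.    1.41 -2.26] F [-0.6  0.1  0.1] M [0.04 0.03 0.03] gap 94.0
tool d cm [-2.29 -0.1   6.81] turn -0.024
```

>>> arm_command(steps=[[1,[-2.3,-0.1,0],0],[1,[0,0,1.5],0],[1,[0,0,1.8],0],[1,[0,0,1.8],0],[1,[0,0,1.7],0]])

```text
clock: 2.85
eef_pos: [497.6, 94.0, 207.5]
eef_rot: [3.142, -0.0, 2.414]
wrist_force: [0.5, 0.6, 0.2]
finger_gap: 94.0
```

```bash
python3 - <<'E'
from h import *
for n in("side","top"):
    p,d=manip.camera(n); np.savez(n+"1.npz",p=p,d=d); b=(170,100,320,260) if n=="side" else (170,130,310,270)
    cv2.imwrite(f"pics/{n}1.png",cv2.resize(p[b[1]:b[3],b[0]:b[2],::-1],None,fx=3.7,fy=3.7,interpolation=cv2.INTER_CUBIC))
E
python3 go.py 498.3 92.3 207.6 2.434
```

```text
t 2.95 pos [496.8  93.8 206.2] rot [-3.139e+00 -3.000e-03  2.414e+00] j [ 0.11  0.22  1.67  0.    1.26 -2.3 ] F [-0.1  0.5 -0.4] M [ 0.06  0.03 -0.03] gap 94.3
tool d cm [-0.21 -0.01 -0.14] turn -0.02
```

View pics/side1.png

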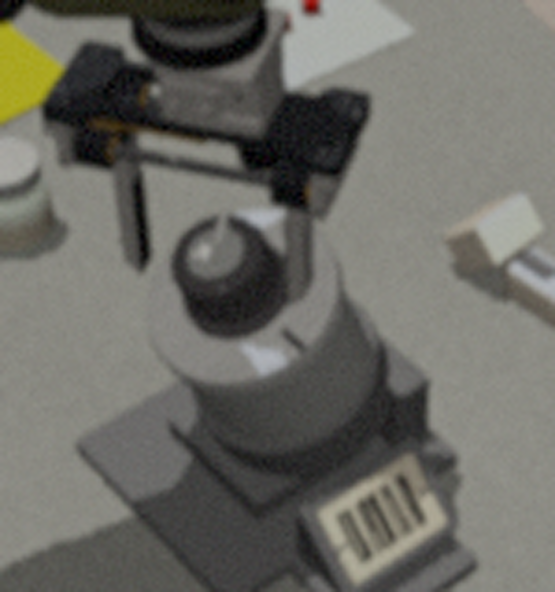

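View pics/top1.png

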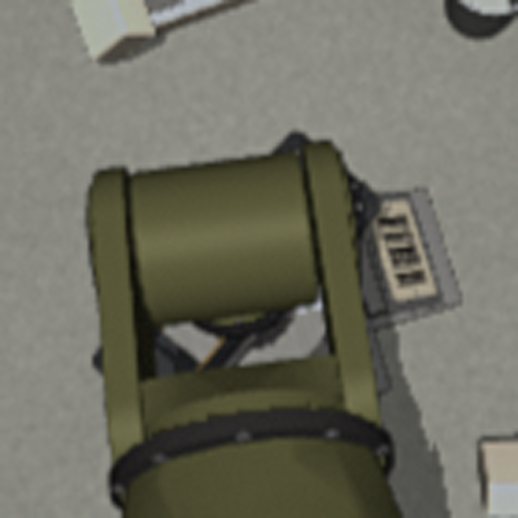

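Side crop: the open fingers, at crop (135,200) and (298,255), straddle the collar at (225,275). The arm blocks the collar in the top view. I'll close now.

>>> arm_command(steps=[[0.3,[-0.2,0,-0.1],0],[0.3,[0,0,0],0],[0.3,[0,0,0],0],[0.3,[0,0,0],0],[0.3,[0,0,0],0]], force=45)

```text
clock: 3.37
eef_pos: [500.0, 91.7, 209.8]
eef_rot: [3.141, 0.0, 2.415]
wrist_force: [-5.2, 4.8, 2.0]
finger_gap: 64.1
```

```bash
python3 go.py 498.3 92.3 207.6 2.434
```

```text
t 3.37 pos [500.   91.7 209.8] rot [3.141 0.    2.415] j [ 0.11  0.22  1.66  0.    1.26 -2.31] F [-5.2  4.8  2. ] M [0.97 1.01 0.02] gap 64.1
tool d cm [ 0.16 -0.07  0.22] turn -0.019
```

>>> arm_command(steps=[[0.3,[0,0,0],0.04],[0.3,[0,0,0],0.08],[0.3,[0,0,0],0.08],[0.3,[0,0,0],0.08],[0.3,[0,0,0],0.08]])

```text
clock: 3.78
eef_pos: [499.4, 92.6, 209.7]
eef_rot: [3.141, -0.002, 2.052]
wrist_force: [4.5, 12.4, -5.0]
finger_gap: 60.4
```

```bash
python3 go.py 498.3 92.3 207.6 2.434;  python3 - <<'E'
from h import *
for n in("side",):
    p,d=manip.camera(n); b=(200,130,290,220)
    cv2.imwrite(f"pics/{n}2.png",cv2.resize(p[b[1]:b[3],b[0]:b[2],::-1],None,fx=6,fy=6,interpolation=cv2.INTER_CUBIC))
E
```

```text
t 3.78 pos [499.4  92.6 209.7] rot [ 3.141e+00 -2.000e-03  2.052e+00] j [ 0.11  0.22  1.66  0.    1.27 -1.94] F [ 4.5 12.4 -5. ] M [ 2.75 -0.91  0.48] gap 60.4
tool d cm [ 0.02 -0.11  0.21] turn -0.382
```

View pics/side2.png

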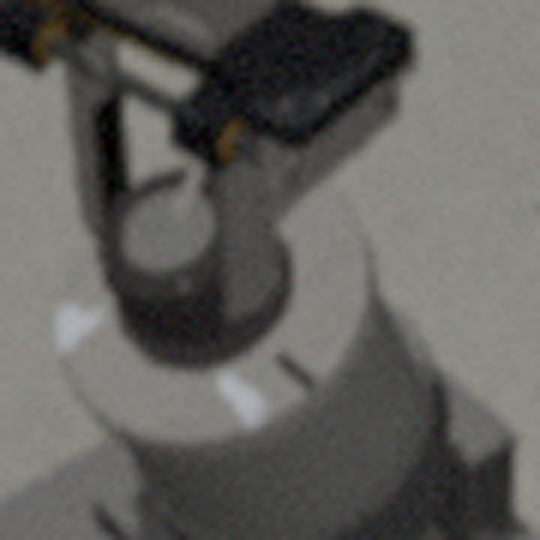

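The white stripe on the collar has moved from straight up to up-right, at crop (195,185), so the collar is turning. I'll continue.

>>> arm_command(steps=[[0.3,[0,0,0],0.08],[0.3,[0,0,0],0.08],[0.3,[0,0,0],0.08],[0.3,[0,0,0],0.08],[0.3,[0,0,0],0.08]])

```text
clock: 4.25
eef_pos: [499.2, 93.2, 209.8]
eef_rot: [-3.14, -0.004, 1.652]
wrist_force: [-10.2, 7.3, 8.3]
finger_gap: 59.6
```

>>> arm_command(steps=[[0.3,[0,0,0],0.08],[0.3,[0,0,0],0.08],[0.3,[0,0,0],0.08],[0.3,[0,0,0],0.08],[0.3,[0,0,0],0.08]])

```text
clock: 4.67
eef_pos: [499.3, 93.8, 210.7]
eef_rot: [-3.14, -0.005, 1.252]
wrist_force: [-16.9, 11.6, 17.2]
finger_gap: 61.6
```

```bash
python3 go.py 498.3 92.3 207.6 2.434;  python3 - <<'E'
from h import *
for n in("side",):
    p,d=manip.camera(n); b=(200,130,290,220)
    cv2.imwrite(f"pics/{n}3.png",cv2.resize(p[b[1]:b[3],b[0]:b[2],::-1],None,fx=6,fy=6,interpolation=cv2.INTER_CUBIC))
E
```

```text
t 4.67 pos [499.3  93.8 210.7] rot [-3.14  -0.005  1.252] j [ 0.11  0.22  1.66  0.01  1.27 -1.14] F [-16.9  11.6  17.2] M [4.79 2.52 1.23] gap 61.6
tool d cm [-0.18 -0.05  0.31] turn -1.182
```

View pics/side3.png

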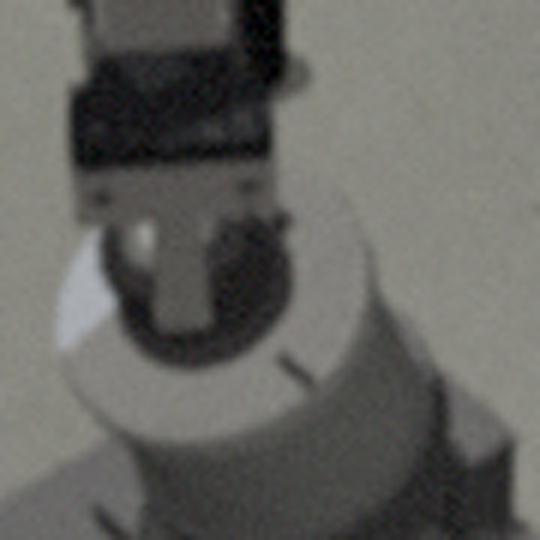

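The pointer tab now shows at crop (280,218), well round from its start. I'll release and go back for a second grasp.

>>> arm_command(steps=[[1,[0,0,0],0],[1,[0,0,0],0],[1,[0,0,0],0],[1,[0,0,0],0],[1,[0,0,0],0]])

```text
clock: 5.13
eef_pos: [499.9, 91.4, 209.1]
eef_rot: [-3.141, 0.0, 1.255]
wrist_force: [0.0, 1.3, 0.5]
finger_gap: 91.4
```

>>> arm_command(steps=[[1,[0,0,0],-0.12],[1,[0,0,0],-0.12],[1,[0,0,0],-0.12],[1,[0,0,0],-0.12],[1,[0,0,0],-0.12]])

```text
clock: 5.55
eef_pos: [499.9, 91.5, 209.1]
eef_rot: [-3.141, 0.0, 1.861]
wrist_force: [0.3, 0.0, -0.4]
finger_gap: 94.2
```

>>> arm_command(steps=[[1,[0,0,0],-0.12],[1,[0,0,0],-0.12],[1,[0,0,0],-0.12],[1,[0,0,0],-0.12],[1,[0,0,0],-0.12]])

```text
clock: 5.97
eef_pos: [499.9, 91.5, 209.1]
eef_rot: [-3.141, -0.0, 2.461]
wrist_force: [0.6, 0.6, 0.4]
finger_gap: 94.0
```

```bash
python3 go.py 498.3 92.3 208.6 2.434;  python3 - <<'E'
from h import *
for n in("side",):
    p,d=manip.camera(n); np.savez("side4.npz",p=p,d=d); b=(200,130,290,220)
    cv2.imwrite(f"pics/{n}4.png",cv2.resize(p[b[1]:b[3],b[0]:b[2],::-1],None,fx=6,fy=6,interpolation=cv2.INTER_CUBIC))
E
```

```text
t 5.97 pos [499.9  91.5 209.1] rot [-3.141 -0.     2.461] j [ 0.11  0.22  1.66 -0.    1.26 -2.35] F [0.6 0.6 0.4] M [ 0.07  0.07 -0.03] gap 94.0
tool d cm [ 0.18 -0.04  0.05] turn 0.027
```

View pics/side4.png

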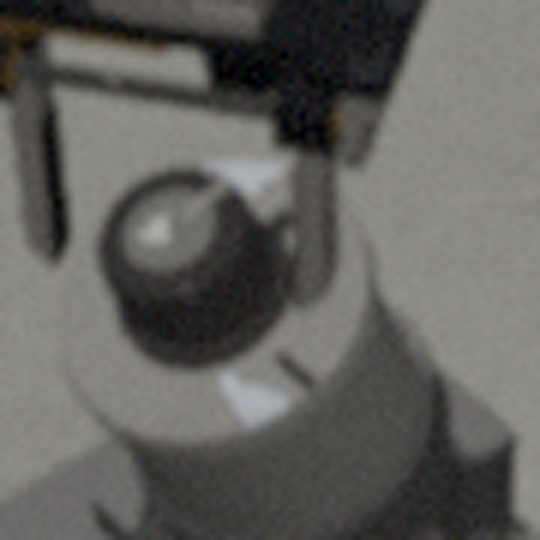

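```bash
python3 - <<'E'
from h import *
yaw=np.radians(15.1); nn=np.array([-.342*np.cos(yaw),-.342*np.sin(yaw),.94]);nn/=np.linalg.norm(nn)
ex=np.array([.94*np.cos(yaw),.94*np.sin(yaw),.342]); ey=np.cross(nn,ex)
C=np.array([511.5,95.8,170])
for px in ([247-.4,166.3-.4],[200+231/6-.4,130+186/6-.4]):
  for h in (7,9,47):
    W=onplane("side",[px],C+h*nn,nn)[0]-C-h*nn; print(h,np.degrees(np.arctan2(W@ey,W@ex)),np.hypot(W@ey,W@ex))
for a in (2.461-np.pi,):
    d=np.array([np.cos(a),np.sin(a),0]);print(np.degrees(np.arctan2(d@ey,d@ex)))
E
```

```text
7 -2.9010789822714877 40.14332195755186
9 -5.087098475590542 39.79267037723049
47 -45.90354186881043 44.50981192705151
7 35.645565931939814 45.01798321593253
9 34.325747411597064 43.75565949073909
47 -10.24529877393135 28.07266800337852
-55.76950883289888
```

>>> arm_command(steps=[[0.3,[0.17,0.1,0],0.06],[0.3,[0,0,0],0],[0.3,[0,0,0],0],[0.3,[0,0,0],0],[0.3,[0,0,0],0]], force=58)

```text
clock: 6.43
eef_pos: [499.6, 93.0, 209.3]
eef_rot: [3.141, 0.001, 2.395]
wrist_force: [16.8, -15.6, -7.8]
finger_gap: 64.5
```

>>> arm_command(steps=[[0.3,[0,0,0],0],[0.3,[0,0,0],0.06],[0.3,[0,0,0],0.08],[0.3,[0,0,0],0.08],[0.3,[0,0,0],0.08]])

```text
clock: 6.85
eef_pos: [500.0, 93.1, 209.1]
eef_rot: [3.14, 0.001, 2.091]
wrist_force: [8.5, -1.1, -7.1]
finger_gap: 60.2
```

>>> arm_command(steps=[[0.3,[0,0,0],0.08],[0.3,[0,0,0],0.08],[0.3,[0,0,0],0.08],[0.3,[0,0,0],0.08],[0.3,[0,0,0],0.08]])

```text
clock: 7.27
eef_pos: [499.6, 93.5, 208.9]
eef_rot: [3.141, -0.001, 1.692]
wrist_force: [0.9, -4.1, 0.4]
finger_gap: 59.2
```

>>> arm_command(steps=[[0.3,[0,0,0],0.08],[0.3,[0,0,0],0.08],[0.3,[0,0,0],0.08],[0.3,[0,0,0],0.06],[0.3,[0,0,0],0]])

```text
clock: 7.68
eef_pos: [498.1, 94.0, 210.1]
eef_rot: [-3.139, -0.001, 1.392]
wrist_force: [-17.8, -3.3, 14.3]
finger_gap: 61.0
```

```bash
python3 go.py 498.3 92.3 208.6 2.434;  python3 - <<'E'
from h import *
for n in("side",):
    p,d=manip.camera(n); np.savez("side5.npz",p=p,d=d); b=(200,130,290,220)
    cv2.imwrite(f"pics/{n}5.png",cv2.resize(p[b[1]:b[3],b[0]:b[2],::-1],None,fx=6,fy=6,interpolation=cv2.INTER_CUBIC))
E
```

```text
t 7.68 pos [498.1  94.  210.1] rot [-3.139e+00 -1.000e-03  1.392e+00] j [ 0.11  0.22  1.66  0.    1.27 -1.28] F [-17.8  -3.3  14.3] M [2.21 2.91 0.62] gap 61.0
tool d cm [-0.16  0.05  0.15] turn -1.042
```

View pics/side5.png

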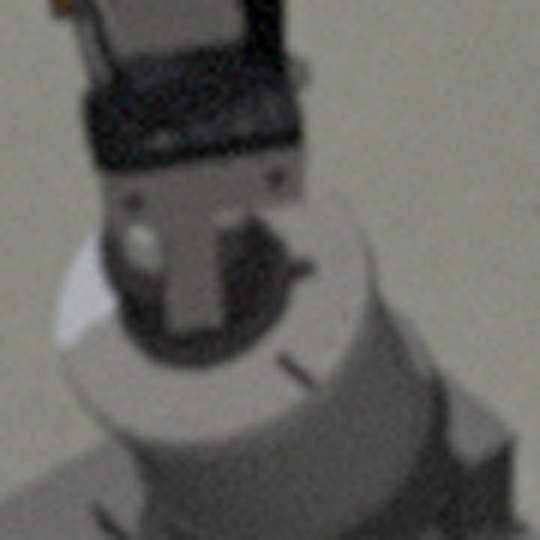

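The pointer is at crop (300,268) and the bar at (297,370), so there is more to turn.

```bash
cat > ang.py <<'E'
from h import *
import sys
yaw=np.radians(15.1); nn=np.array([-.342*np.cos(yaw),-.342*np.sin(yaw),.94]);nn/=np.linalg.norm(nn)
ex=np.array([.94*np.cos(yaw),.94*np.sin(yaw),.342]); ey=np.cross(nn,ex)
C=np.array([511.5,95.8,170])
def ang(n,px,h):
    W=onplane(n,[px],C+h*nn,nn)[0]-C-h*nn; return np.degrees(np.arctan2(W@ey,W@ex)),np.hypot(W@ey,W@ex)
if __name__=="__main__":
    a=list(map(float,sys.argv[1:]))
    for i in range(0,len(a),2):
        for h in(0,5,8): print(a[i:i+2],h,ang("side",[200+a[i]/6-.4,130+a[i+1]/6-.4],h))
E
python3 ang.py 300 268 297 370
```

```text
[300.0, 268.0] 0 (np.float64(-33.26748640566505), np.float64(37.29388133390189))
[300.0, 268.0] 5 (np.float64(-38.6404653948067), np.float64(38.538840719873505))
[300.0, 268.0] 8 (np.float64(-41.68581205322594), np.float64(39.43982955826869))
[297.0, 370.0] 0 (np.float64(-89.31276636938196), np.float64(54.532051174621046))
[297.0, 370.0] 5 (np.float64(-90.24997562429593), np.float64(57.94258143766373))
[297.0, 370.0] 8 (np.float64(-90.76107597944215), np.float64(59.995663753123715))
```

>>> arm_command(steps=[[1,[0,0,0],0],[1,[0,0,0],0],[1,[0,0,0],0],[1,[0,0,0],0],[1,[0,0,0],-0.12]], force=60)

```text
clock: 8.15
eef_pos: [499.3, 93.4, 209.1]
eef_rot: [-3.141, 0.0, 1.513]
wrist_force: [-1.1, 0.0, -0.0]
finger_gap: 90.7
```

>>> arm_command(steps=[[1,[0,0,0],-0.12],[1,[0,0,0],-0.12],[1,[0,0,0],-0.12],[1,[0,0,0],-0.12],[1,[0,0,0],-0.12]])

```text
clock: 8.57
eef_pos: [499.3, 93.4, 209.1]
eef_rot: [-3.141, -0.0, 2.121]
wrist_force: [-0.4, 0.1, 0.5]
finger_gap: 94.0
```

>>> arm_command(steps=[[1,[0,0,0],-0.12],[0.3,[0,0,0],0],[0.3,[0,0,0],0],[0.3,[0,0,0],0],[0.3,[0,0,0],0]])

```text
clock: 8.98
eef_pos: [499.2, 93.4, 209.2]
eef_rot: [-3.142, 0.0, 2.232]
wrist_force: [1.1, 0.3, -0.5]
finger_gap: 70.4
```

>>> arm_command(steps=[[0.3,[0,0,0],0],[0.3,[0,0,0],0],[0.3,[0,0,0],0.05],[0.3,[0,0,0],0.06],[0.3,[0,0,0],0.06]])

```text
clock: 9.4
eef_pos: [499.6, 93.0, 209.2]
eef_rot: [3.141, 0.001, 2.061]
wrist_force: [3.7, -4.3, -1.2]
finger_gap: 59.6
```

>>> arm_command(steps=[[0.3,[0,0,0],0.06],[0.3,[0,0,0],0.06],[0.3,[0,0,0],0.06],[0.3,[0,0,0],0.06],[0.3,[0,0,0],0.06]])

```text
clock: 9.82
eef_pos: [499.8, 93.4, 208.9]
eef_rot: [3.14, -0.0, 1.761]
wrist_force: [2.5, -6.7, 1.8]
finger_gap: 59.2
```

>>> arm_command(steps=[[0.3,[0,0,0],0.06],[0.3,[0,0,0],0.06],[0.3,[0,0,0],0.06],[0.3,[0,0,0],0.06],[0.3,[0,0,0],0.06]])

```text
clock: 10.23
eef_pos: [498.4, 93.8, 209.9]
eef_rot: [-3.139, -0.001, 1.462]
wrist_force: [-20.4, -6.9, 18.7]
finger_gap: 60.4
```

```bash
python3 go.py 498.3 92.3 208.6 2.434;  python3 - <<'E'
from h import *
for n in("side",):
    p,d=manip.camera(n); np.savez("side6.npz",p=p,d=d); b=(200,130,290,220)
    cv2.imwrite(f"pics/{n}6.png",cv2.resize(p[b[1]:b[3],b[0]:b[2],::-1],None,fx=6,fy=6,interpolation=cv2.INTER_CUBIC))
E
```

```text
t 10.23 pos [498.4  93.8 209.9] rot [-3.139e+00 -1.000e-03  1.462e+00] j [ 0.11  0.22  1.66  0.    1.27 -1.35] F [-20.4  -6.9  18.7] M [2.25 3.65 1.51] gap 60.4
tool d cm [-0.15  0.01  0.13] turn -0.972
```

View pics/side6.png

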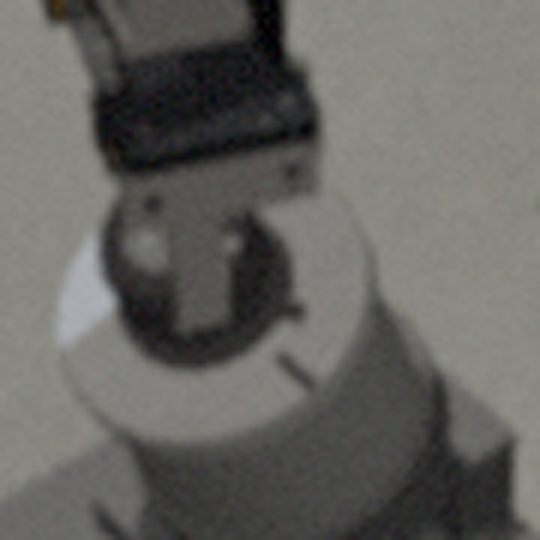

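>>> arm_command(steps=[[1,[0,0,0],0],[1,[0,0,0],0],[1,[0,0,0],0],[1,[0,0,0],0],[1,[0,0,0],-0.12]], force=60)

```text
clock: 10.7
eef_pos: [499.2, 93.5, 209.1]
eef_rot: [-3.142, 0.0, 1.583]
wrist_force: [-0.2, 0.0, -0.3]
finger_gap: 90.3
```

>>> arm_command(steps=[[1,[0,0,0],-0.12],[1,[0,0,0],-0.12],[1,[0,0,0],-0.12],[1,[0,0,0],-0.12],[1,[0,0,0],-0.12]])

```text
clock: 11.12
eef_pos: [499.2, 93.5, 209.1]
eef_rot: [-3.141, -0.0, 2.191]
wrist_force: [-0.7, -0.5, -0.2]
finger_gap: 94.0
```

>>> arm_command(steps=[[1,[0,0,0],-0.06],[0.3,[0,0,0],0],[0.3,[0,0,0],0],[0.3,[0,0,0],0],[0.3,[0,0,0],0]])

```text
clock: 11.53
eef_pos: [499.2, 93.5, 209.2]
eef_rot: [-3.142, -0.0, 2.243]
wrist_force: [0.1, -0.1, -0.0]
finger_gap: 70.7
```

>>> arm_command(steps=[[0.3,[0,0,0],0],[0.3,[0,0,0],0],[0.3,[0,0,0],0.05],[0.3,[0,0,0],0.05],[0.3,[0,0,0],0.05]])

```text
clock: 11.95
eef_pos: [499.6, 92.9, 209.3]
eef_rot: [3.141, 0.001, 2.092]
wrist_force: [3.3, -3.3, -1.2]
finger_gap: 59.9
```

>>> arm_command(steps=[[0.3,[0,0,0],0.05],[0.3,[0,0,0],0.05],[0.3,[0,0,0],0.05],[0.3,[0,0,0],0.05],[0.3,[0,0,0],0.05]])

```text
clock: 12.37
eef_pos: [500.3, 93.4, 208.6]
eef_rot: [3.139, 0.0, 1.842]
wrist_force: [8.0, -3.2, -6.5]
finger_gap: 58.9
```

```bash
python3 ang.py 293 312; python3 go.py 498.3 92.3 208.6 2.434;  python3 - <<'E'
from h import *
for n in("side",):
    p,d=manip.camera(n); np.savez("side6.npz",p=p,d=d); b=(200,130,290,220)
    cv2.imwrite(f"pics/{n}7.png",cv2.resize(p[b[1]:b[3],b[0]:b[2],::-1],None,fx=6,fy=6,interpolation=cv2.INTER_CUBIC))
E
```

```text
[293.0, 312.0] 0 (np.float64(-63.960549924731424), np.float64(37.335258227141274))
[293.0, 312.0] 5 (np.float64(-67.45361839587532), np.float64(40.14692865501047))
[293.0, 312.0] 8 (np.float64(-69.32040305710332), np.float64(41.89778476967897))
t 12.37 pos [500.3  93.4 208.6] rot [3.139 0.    1.842] j [ 0.11  0.22  1.66  0.    1.26 -1.73] F [ 8.  -3.2 -6.5] M [ 1.14 -1.18  0.94] gap 58.9
tool d cm [-0.05 -0.23  0.  ] turn -0.592
```

View pics/side7.png

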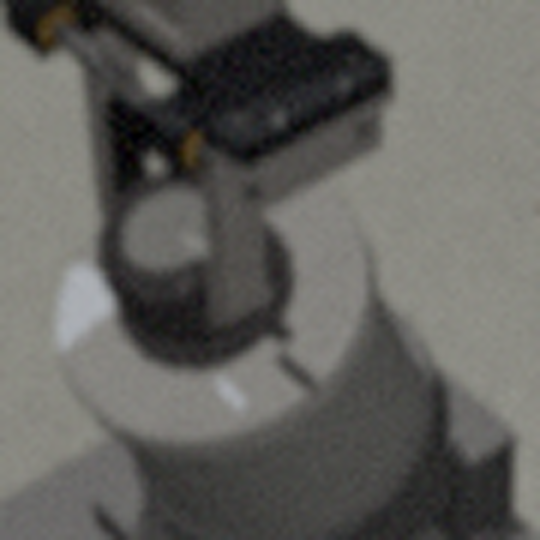

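The pointer is at (282,330) and closing on the bar at (297,370). I'll continue.

>>> arm_command(steps=[[0.3,[0,0,0],0.05],[0.3,[0,0,0],0.05],[0.3,[0,0,0],0.05],[0.3,[0,0,0],0.05],[0.3,[0,0,0],0.05]])

```text
clock: 12.83
eef_pos: [499.3, 93.5, 209.3]
eef_rot: [3.141, -0.001, 1.593]
wrist_force: [0.3, -5.1, 0.1]
finger_gap: 59.7
```

```bash
python3 ang.py 282 330; python3 go.py 498.3 92.3 208.6 2.434;  python3 - <<'E'
from h import *
for n in("side",):
    p,d=manip.camera(n); np.savez("side6.npz",p=p,d=d); b=(200,130,290,220)
    cv2.imwrite(f"pics/{n}8.png",cv2.resize(p[b[1]:b[3],b[0]:b[2],::-1],None,fx=6,fy=6,interpolation=cv2.INTER_CUBIC))
E
```

```text
[282.0, 330.0] 0 (np.float64(-77.07126332347457), np.float64(37.23153040315715))
[282.0, 330.0] 5 (np.float64(-79.49687713108489), np.float64(40.483453601931856))
[282.0, 330.0] 8 (np.float64(-80.77260280249142), np.float64(42.46514874358654))
t 12.83 pos [499.3  93.5 209.3] rot [ 3.141e+00 -1.000e-03  1.593e+00] j [ 0.11  0.22  1.66  0.    1.26 -1.48] F [ 0.3 -5.1  0.1] M [2.39 0.16 1.59] gap 59.7
tool d cm [-0.12 -0.1   0.07] turn -0.841
```

View pics/side8.png

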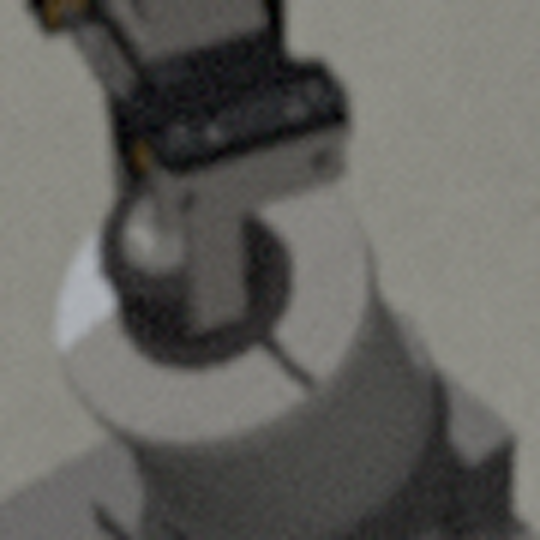

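The pointer and bar now form one continuous line from (265,335) to (310,385). I'll push a little further to be sure it is on the stop, then release and look.

>>> arm_command(steps=[[0.3,[0,0,0],0.05],[0.3,[0,0,0],0.05],[0.3,[0,0,0],0.05],[0.3,[0,0,0],0],[0.3,[0,0,0],0]])

```text
clock: 13.3
eef_pos: [498.8, 93.7, 209.6]
eef_rot: [-3.141, -0.0, 1.445]
wrist_force: [-6.3, -1.1, 5.8]
finger_gap: 60.4
```

>>> arm_command(steps=[[1,[0,0,0],0],[1,[0,0,0],0],[1,[0,0,0],0],[1,[0,0,0],0],[1,[0,0,0],-0.12]])

```text
clock: 13.72
eef_pos: [499.2, 93.5, 209.2]
eef_rot: [-3.142, 0.0, 1.562]
wrist_force: [-0.0, 0.0, -0.5]
finger_gap: 90.8
```

```bash
python3 - <<'E'
from h import *
for n in("side",):
    p,d=manip.camera(n); np.savez("side9.npz",p=p,d=d); b=(200,130,290,220)
    cv2.imwrite(f"pics/{n}9.png",cv2.resize(p[b[1]:b[3],b[0]:b[2],::-1],None,fx=6,fy=6,interpolation=cv2.INTER_CUBIC))
E
```

```text
(no output)
```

View pics/side9.png

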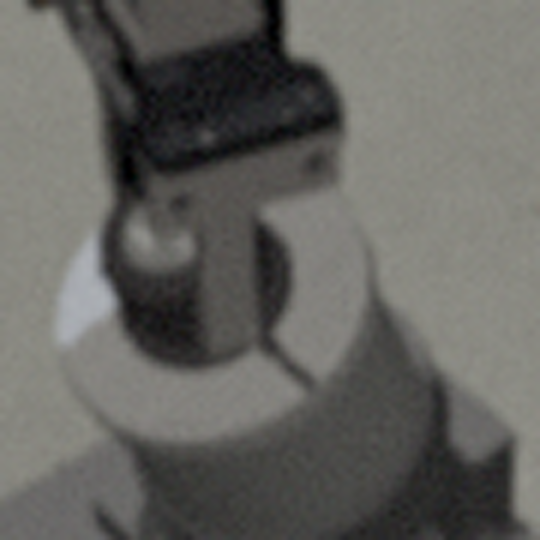

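It is still in line. I'll take one more short, firm grasp to confirm the stop.

>>> arm_command(steps=[[1,[0,0,0],-0.12],[1,[0,0,0],-0.12],[1,[0,0,0],-0.12],[1,[0,0,0],-0.12],[0.3,[0,0,0],0]], force=60)

```text
clock: 14.18
eef_pos: [499.2, 93.4, 209.2]
eef_rot: [-3.142, 0.0, 2.049]
wrist_force: [0.6, -0.1, 0.9]
finger_gap: 90.3
```

>>> arm_command(steps=[[0.3,[0,0,0],0],[0.3,[0,0,0],0],[0.3,[0,0,0],0],[0.3,[0,0,0],0],[0.3,[0,0,0],0]])

```text
clock: 14.6
eef_pos: [499.5, 92.8, 209.2]
eef_rot: [3.142, 0.002, 2.043]
wrist_force: [1.9, -2.1, 0.2]
finger_gap: 60.2
```

>>> arm_command(steps=[[0.3,[0,0,0],0.05],[0.3,[0,0,0],0.05],[0.3,[0,0,0],0.05],[0.3,[0,0,0],0],[0.3,[0,0,0],0]])

```text
clock: 15.02
eef_pos: [497.2, 92.3, 209.3]
eef_rot: [-3.135, 0.001, 1.895]
wrist_force: [-19.9, -11.1, 11.5]
finger_gap: 59.1
```

```bash
python3 go.py 498.3 92.3 208.6 2.434
```

```text
t 15.02 pos [497.2  92.3 209.3] rot [-3.135e+00  1.000e-03  1.895e+00] j [ 0.11  0.22  1.66 -0.    1.27 -1.78] F [-19.9 -11.1  11.5] M [-2.22  3.65  0.98] gap 59.1
tool d cm [-0.03  0.1   0.07] turn -0.539
```

>>> arm_command(steps=[[0.3,[0,0,0],0.05],[0.3,[0,0,0],0.05],[0.3,[0,0,0],0.05],[0.3,[0,0,0],0],[0.3,[0,0,0],0]])

```text
clock: 15.43
eef_pos: [500.9, 93.4, 209.5]
eef_rot: [3.137, 0.0, 1.744]
wrist_force: [15.0, -1.5, -5.6]
finger_gap: 59.2
```

```bash
python3 go.py 498.3 92.3 208.6 2.434
```

```text
t 15.43 pos [500.9  93.4 209.5] rot [3.137 0.    1.744] j [ 0.11  0.22  1.66  0.    1.26 -1.63] F [15.  -1.5 -5.6] M [ 0.85 -2.54  0.52] gap 59.2
tool d cm [-0.07 -0.27  0.09] turn -0.69
```

>>> arm_command(steps=[[1,[0,0,0],0],[1,[0,0,0],0],[1,[0,0,0],0],[1,[0,0,0],0],[1,[0,0,-0.5],0]])

```text
clock: 15.85
eef_pos: [498.8, 93.5, 213.6]
eef_rot: [-3.14, -0.0, 1.745]
wrist_force: [-0.2, -0.3, -0.7]
finger_gap: 89.4
```

>>> arm_command(steps=[[1,[0,0,-2],0.12],[1,[0,0,-2],0.12],[1,[0,0,-2],0.12],[1,[0,0,-1],0.12],[1,[0,0,0],0.12]])

```text
clock: 16.27
eef_pos: [499.8, 93.6, 287.2]
eef_rot: [3.138, -0.002, 1.139]
wrist_force: [-0.4, 0.2, -1.1]
finger_gap: 93.9
```

```bash
python3 go.py 521.6 -316.5 280 -1.644; python3 - <<'E'
from h import *
for n in("side",):
    p,d=manip.camera(n); np.savez("side10.npz",p=p,d=d); b=(200,130,290,220)
    cv2.imwrite(f"pics/{n}10.png",cv2.resize(p[b[1]:b[3],b[0]:b[2],::-1],None,fx=6,fy=6,interpolation=cv2.INTER_CUBIC))
E
```

```text
t 16.27 pos [499.8  93.6 287.2] rot [ 3.138e+00 -2.000e-03  1.139e+00] j [ 0.11  0.16  1.54  0.    1.43 -1.03] F [-0.4  0.2 -1.1] M [-0.02  0.01  0.03] gap 93.9
tool d cm [-36.33  19.14   0.71] turn 2.783
```

View pics/side10.png

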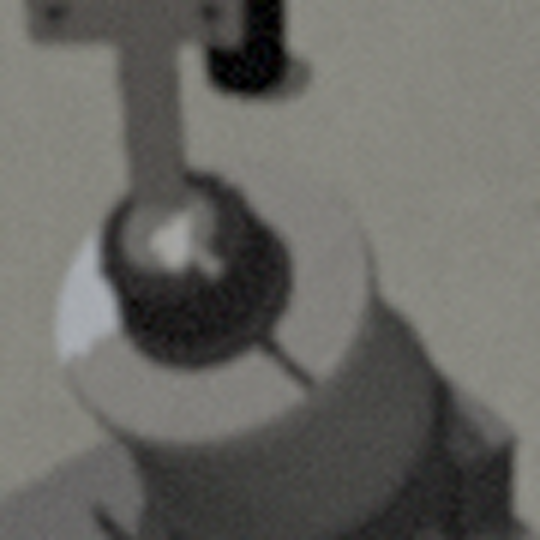

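The collar is locked: pointer and bar are in line. Now turn the tool for the scanner.

>>> arm_command(steps=[[1,[0,0,0],0.12],[1,[0,0,0],0.12],[1,[0,0,0],0.12],[1,[0,0,0],0.12],[1,[0,0,0],0.12]])

```text
clock: 16.73
eef_pos: [499.1, 93.5, 284.2]
eef_rot: [-3.141, 0.0, 0.542]
wrist_force: [-0.8, -0.6, 0.4]
finger_gap: 94.2
```

>>> arm_command(steps=[[1,[0,0,0],0.12],[1,[0,0,0],0.12],[1,[0,0,0],0.12],[1,[0,0,0],0.12],[1,[0,0,0],0.12]])

```text
clock: 17.15
eef_pos: [499.1, 93.5, 284.2]
eef_rot: [3.141, 0.001, -0.058]
wrist_force: [-1.0, -0.6, 0.0]
finger_gap: 94.1
```

>>> arm_command(steps=[[1,[0,0,0],0.12],[1,[0,0,0],0.12],[1,[0,0,0],0.12],[1,[0,0,0],0.12],[1,[0,0,0],0.12]])

```text
clock: 17.57
eef_pos: [499.0, 93.5, 284.2]
eef_rot: [3.141, 0.0, -0.658]
wrist_force: [-0.2, 0.6, -0.3]
finger_gap: 94.1
```

>>> arm_command(steps=[[1,[0,0,0],0.12],[1,[0,0,0],0.12],[1,[0,0,0],0.12],[1,[0,0,0],0.12],[1,[0,0,0],0.12]])

```text
clock: 17.98
eef_pos: [499.0, 93.5, 284.2]
eef_rot: [3.141, 0.0, -1.258]
wrist_force: [0.1, -0.4, 0.2]
finger_gap: 94.0
```

>>> arm_command(steps=[[1,[0,0,0],0.12],[1,[0,0,0],0.12],[1,[0,0,0],0.14]])

```text
clock: 18.23
eef_pos: [499.1, 93.5, 284.2]
eef_rot: [3.141, -0.0, -1.623]
wrist_force: [0.1, 0.0, -0.1]
finger_gap: 93.9
```

```bash
python3 go.py 521.6 -316.5 250 -1.644
```

```text
t 18.23 pos [499.1  93.5 284.2] rot [ 3.141 -0.    -1.623] j [ 0.11  0.16  1.55 -0.    1.43  1.74] F [ 0.1  0.  -0.1] M [ 0.02  0.14 -0.07] gap 93.9
tool d cm [40.82 -4.38  3.42] turn 0.021
```

>>> arm_command(steps=[[1,[3.4,-0.36,0],0.02],[1,[3.4,-0.36,0],0],[1,[3.4,-0.36,0],0],[1,[3.4,-0.36,0],0],[1,[3.4,-0.36,0],0]])

```text
clock: 18.65
eef_pos: [505.7, -78.8, 284.3]
eef_rot: [3.141, 0.0, -1.637]
wrist_force: [0.3, 0.4, -0.3]
finger_gap: 94.0
```

>>> arm_command(steps=[[1,[3.4,-0.36,0],0],[1,[3.4,-0.36,0],0],[1,[3.4,-0.36,1],0],[1,[3.4,-0.36,2],0],[1,[3.4,-0.36,2],0]])

```text
clock: 19.07
eef_pos: [512.1, -249.9, 234.1]
eef_rot: [-3.141, -0.0, -1.637]
wrist_force: [1.1, 0.2, -0.5]
finger_gap: 93.8
```

>>> arm_command(steps=[[1,[3.4,-0.36,2],0],[1,[3.0,-0.36,2],0],[1,[0,0,2],0],[1,[0,0,0],0],[1,[0,0,0],0]])

```text
clock: 19.48
eef_pos: [514.7, -312.1, 173.8]
eef_rot: [3.14, 0.001, -1.638]
wrist_force: [-0.7, 0.7, 0.2]
finger_gap: 94.1
```

```bash
python3 - <<'E'
from h import *
p,d=manip.camera("top");np.savez("top2.npz",p=p,d=d)
cv2.imwrite("pics/top2.png",cv2.resize(p[150:280,190:420,::-1],None,fx=3.4,fy=3.4,interpolation=cv2.INTER_CUBIC))
p,d=manip.camera("side");np.savez("side11.npz",p=p,d=d)
cv2.imwrite("pics/side11.png",cv2.resize(p[210:384,230:430,::-1],None,fx=3,fy=3,interpolation=cv2.INTER_CUBIC))
E
python3 go.py 521.6 -316.5 26 -1.644
```

```text
t 19.58 pos [ 515.6 -312.   175.9] rot [-3.140e+00 -1.000e-03 -1.638e+00] j [-0.6   0.46  1.42  0.    1.26  1.03] F [0.  0.3 1.2] M [ 0.03  0.21 -0.01] gap 94.0
tool d cm [ 0.39 -0.6  14.99] turn 0.006
```

View pics/top2.png

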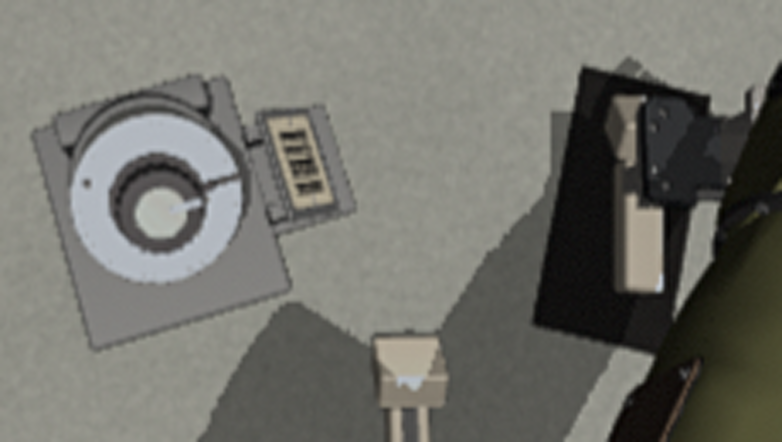

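View pics/side11.png

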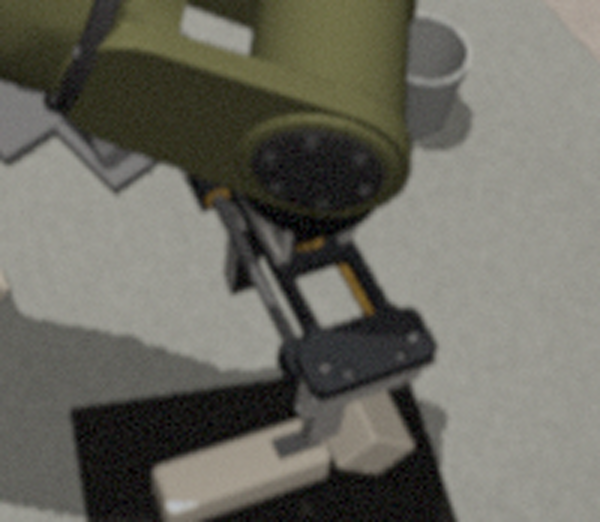

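Top view: pointer (205,185) and bar (225,180) are collinear, so the collar is locked. Side view: the jaws are over the handle just behind the head. I'll descend.

>>> arm_command(steps=[[1,[0.4,-0.6,2],0],[1,[0,0,2.5],0],[1,[0,0,2.5],0],[1,[0,0,2.5],0],[1,[0,0,2],0]])

```text
clock: 20.0
eef_pos: [521.4, -316.2, 59.4]
eef_rot: [-3.14, -0.001, -1.638]
wrist_force: [0.1, -0.5, -0.1]
finger_gap: 94.2
```

>>> arm_command(steps=[[1,[0,0,1.5],0],[1,[0,0,1],0],[1,[0,0,0.4],0],[1,[0,0,0],0],[1,[0,0,0],0]])

```text
clock: 20.42
eef_pos: [521.4, -317.1, 31.6]
eef_rot: [-3.14, -0.001, -1.639]
wrist_force: [-0.4, 0.3, -1.2]
finger_gap: 93.9
```

```bash
python3 go.py 521.6 -316.5 26 -1.644
```

```text
t 20.42 pos [ 521.4 -317.1   31.6] rot [-3.140e+00 -1.000e-03 -1.639e+00] j [-0.61  0.64  1.5   0.    1.    1.03] F [-0.4  0.3 -1.2] M [0.01 0.15 0.03] gap 93.9
tool d cm [-0.06 -0.01  0.56] turn 0.005
```

>>> arm_command(steps=[[1,[0,0,0.5],0],[1,[0,0,0],0],[0.1,[0,0,0],0],[0.1,[0,0,0],0],[0.1,[0,0,0],0]], force=30)

```text
clock: 20.83
eef_pos: [520.8, -317.0, 25.5]
eef_rot: [-3.141, -0.0, -1.64]
wrist_force: [0.2, -1.4, 0.5]
finger_gap: 77.3
```

>>> arm_command(steps=[[0.1,[0,0,0],0],[0.1,[0,0,0],0],[0.1,[0,0,0],0],[0.1,[0,0,0],0],[0.1,[0,0,0],0]])

```text
clock: 21.25
eef_pos: [520.8, -316.9, 25.3]
eef_rot: [-3.142, -0.0, -1.64]
wrist_force: [-0.5, -0.0, 0.7]
finger_gap: 44.0
```

>>> arm_command(steps=[[0.1,[0,0,0],0],[0.1,[0,0,-0.5],0],[0.1,[0,0,-1],0],[0.1,[0,0,-1.5],0],[0.1,[0,0,0],0]])

```text
clock: 21.67
eef_pos: [521.9, -317.7, 58.5]
eef_rot: [-3.138, -0.002, -1.64]
wrist_force: [0.1, -0.3, -1.9]
finger_gap: 34.0
```

```bash
python3 go.py 591.4 -150.5 120 0.2635
```

```text
t 21.67 pos [ 521.9 -317.7   58.5] rot [-3.138e+00 -2.000e-03 -1.640e+00] j [-0.61  0.61  1.49  0.    1.04  1.03] F [ 0.1 -0.3 -1.9] M [-0.03  0.09 -0.01] gap 34.0
tool d cm [-17.14  -5.8   -6.16] turn -1.903
```

>>> arm_command(steps=[[0.1,[0,0,-1.5],0],[0.1,[0,0,-2],-0.06],[0.1,[0,0,-2],-0.1],[0.1,[0,0,-2],-0.1],[0.1,[0,0,-1.5],-0.1]])

```text
clock: 22.08
eef_pos: [521.0, -317.0, 147.0]
eef_rot: [-3.141, -0.001, -1.275]
wrist_force: [1.1, 0.3, -1.9]
finger_gap: 34.0
```

>>> arm_command(steps=[[0.1,[0,0,0],-0.1],[0.1,[0,0,0],-0.1],[0.1,[0,0,0],-0.1],[0.1,[0,0,0],-0.1],[0.1,[0,0,0],-0.1]])

```text
clock: 22.5
eef_pos: [520.7, -316.9, 145.2]
eef_rot: [3.142, 0.0, -0.775]
wrist_force: [-1.4, 0.4, -1.4]
finger_gap: 33.5
```

>>> arm_command(steps=[[0.1,[0,0,0],-0.1],[0.1,[0,0,0],-0.1],[0.1,[0,0,0],-0.1],[0.1,[0,0,0],-0.1],[0.1,[0,0,0],-0.1]])

```text
clock: 22.92
eef_pos: [520.7, -316.9, 145.2]
eef_rot: [3.142, 0.0, -0.275]
wrist_force: [0.3, 0.5, -2.0]
finger_gap: 33.7
```

>>> arm_command(steps=[[0.1,[0,0,0],-0.1],[0.1,[0,0,0],-0.1],[0.1,[0,0,0],-0.1],[0.1,[0,0,0],-0.1],[0.1,[0,0,0],-0.1]])

```text
clock: 23.33
eef_pos: [520.7, -316.9, 145.1]
eef_rot: [-3.142, 0.0, 0.225]
wrist_force: [0.1, 0.5, -1.4]
finger_gap: 33.5
```

```bash
python3 go.py 591.4 -150.5 120 0.2635
python3 - <<'E'
from h import *
for n in("top","side"):
    p,d=manip.camera(n);np.savez(n+"12.npz",p=p,d=d)
    cv2.imwrite(f"pics/{n}12.png",cv2.resize(p[:,:,::-1],None,fx=1.5,fy=1.5,interpolation=cv2.INTER_CUBIC))
E
```

```text
t 23.33 pos [ 520.7 -316.9  145.1] rot [-3.142  0.     0.225] j [-0.61  0.5   1.43 -0.    1.21 -0.83] F [ 0.1  0.5 -1.4] M [-0.08  0.11  0.03] gap 33.5
tool d cm [ 10.61 -14.64   2.51] turn -0.039
```

View pics/side12.png

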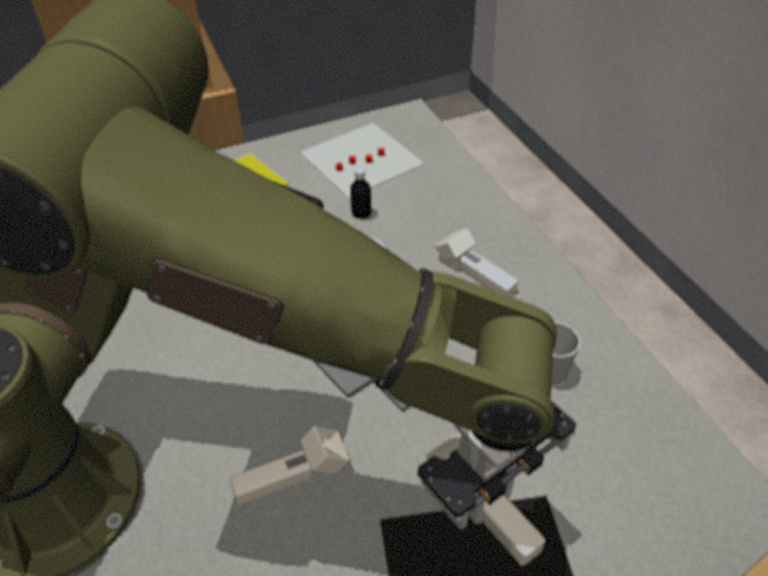

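View pics/top12.png

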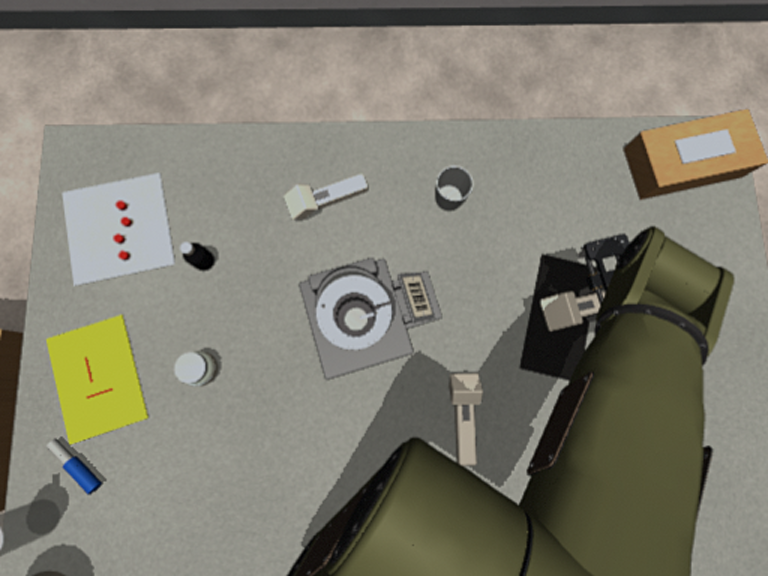

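The scanner is held level behind its head and the head faces +y: in the top view the head is at (568,310). I'll measure the in-hand pose from depth.

```bash
python3 - <<'E'
from h import *
np.set_printoptions(precision=2,suppress=True)
T=np.array([520.7,-316.9,145.1]);a=.225;sx=np.array([-np.sin(a),np.cos(a),0]);sy=np.array([-np.cos(a),-np.sin(a),0])
for n in("top","side"):
    z=np.load(n+"12.npz");p=z['p'].astype(int);d=z['d'];P=cloud(n,d);L=P-T
    u,v,w=L@sx,L@sy,L[...,2]
    col=(p[...,0]>110)&(p[...,0]>p[...,2]+8)|(p.min(2)>140)
    m=(d>0)&(u>-110)&(u<120)&(abs(v)<40)&(w>-30)&(w<60)&col
    print(n,m.sum())
    for nm,k in(("handle",m&(u<-15)),("head",m&(u>25))):
        if k.sum()<20: continue
        print(nm,k.sum(),"u",np.percentile(u[k],[0,1,5,50,95,99,100]),"v",np.percentile(v[k],[1,5,50,95,99]),"w",np.percentile(w[k],[1,5,25,50,75,95,99]))
        if nm=="handle":
            t=k&(w>np.percentile(w[k],50)-3)&(w<np.percentile(w[k],50)+3); A=np.c_[u[t],v[t],np.ones(t.sum())]; print("top plane slope",np.linalg.lstsq(A,w[t],rcond=None)[0],t.sum())
            bins=np.arange(-80,-20,10)
            print([(b,round(v[t&(abs(u-b)<5)].min(),1),round(v[t&(abs(u-b)<5)].max(),1)) for b in bins if (t&(abs(u-b)<5)).sum()>3])
        else:
            print([(b,round(v[k&(abs(u-b)<3)].min(),1),round(v[k&(abs(u-b)<3)].max(),1)) for b in range(30,85,6) if (k&(abs(u-b)<3)).sum()>3])
E
```

```text
top 597
head 483 u [25.38 27.38 37.89 67.98 88.12 89.7  90.78] v [-26.05 -23.89  -0.15  23.02  25.24] w [ 7.96 11.6  19.86 27.95 35.88 41.21 42.91]
[(30, np.float64(-14.0), np.float64(16.0)), (36, np.float64(-24.7), np.float64(25.4)), (42, np.float64(-25.2), np.float64(24.8)), (48, np.float64(-25.4), np.float64(24.3)), (54, np.float64(-26.2), np.float64(26.1)), (60, np.float64(-25.7), np.float64(25.0)), (66, np.float64(-26.6), np.float64(25.4)), (72, np.float64(-27.5), np.float64(25.2)), (78, np.float64(-26.1), np.float64(25.6)), (84, np.float64(-27.2), np.float64(24.3))]
side 938
handle 766 u [-79.21 -78.91 -77.82 -51.45 -18.68 -15.82 -15.15] v [-14.28 -12.14   4.03  17.23  17.97] w [-9.13 -2.35  7.21  8.85  9.95 11.55 12.56]
top plane slope [ 0.01 -0.02  9.48] 611
[(np.int64(-80), np.float64(-12.2), np.float64(16.1)), (np.int64(-70), np.float64(-13.7), np.float64(18.3)), (np.int64(-60), np.float64(-14.8), np.float64(17.0)), (np.int64(-50), np.float64(-13.5), np.float64(18.1)), (np.int64(-40), np.float64(-14.9), np.float64(17.1)), (np.int64(-30), np.float64(-14.8), np.float64(17.3))]
head 101 u [56.59 58.28 60.58 80.97 88.26 89.06 89.17] v [-22.71 -19.73   4.73  23.91  27.12] w [ 9.75 11.27 14.41 19.03 32.47 39.37 42.28]
[(60, np.float64(6.6), np.float64(22.4)), (66, np.float64(-5.9), np.float64(21.9)), (72, np.float64(-10.7), np.float64(18.2)), (78, np.float64(-19.8), np.float64(19.0)), (84, np.float64(-23.0), np.float64(27.3))]
```

>>> arm_command(steps=[[0.1,[0,0,0],-0.04],[0.1,[0,0,0],0]])

```text
clock: 23.6
eef_pos: [520.7, -316.9, 145.2]
eef_rot: [-3.142, 0.0, 0.258]
wrist_force: [0.2, -0.2, -1.6]
finger_gap: 33.6
```

```bash
python3 go.py 591.8 -152 115.7 0.2635
```

```text
t 23.6 pos [ 520.7 -316.9  145.2] rot [-3.142  0.     0.258] j [-0.61  0.5   1.43 -0.    1.21 -0.87] F [ 0.2 -0.2 -1.6] M [-0.09  0.08  0.01] gap 33.6
tool d cm [ 11.09 -14.13   2.95] turn -0.005
```

>>> arm_command(steps=[[0.1,[1,-1.3,0],-0.005],[0.1,[1.6,-2,0],0],[0.1,[1.7,-2.2,0],0],[0.1,[1.7,-2.2,0.3],0],[0.1,[1.7,-2.2,0.6],0]])

```text
clock: 24.02
eef_pos: [569.8, -200.2, 136.8]
eef_rot: [3.141, -0.001, 0.261]
wrist_force: [0.6, -0.1, -2.3]
finger_gap: 34.0
```

>>> arm_command(steps=[[0.1,[1.6,-2,0.8],0],[0.1,[1.2,-1.5,0.8],0],[0.1,[0.6,-0.7,0.4],0],[0.1,[0,0,0],0],[0.1,[0,0,0],0]])

```text
clock: 24.43
eef_pos: [590.9, -152.2, 116.3]
eef_rot: [3.141, 0.0, 0.264]
wrist_force: [1.1, -0.3, -1.9]
finger_gap: 34.0
```

```bash
python3 go.py 591.8 -152 115.7 0.2635
```

```text
t 24.43 pos [ 590.9 -152.2  116.3] rot [3.141 0.    0.264] j [-0.31  0.53  1.45 -0.    1.16 -0.58] F [ 1.1 -0.3 -1.9] M [-0.08  0.06 -0.01] gap 34.0
tool d cm [ 0.09 -0.    0.06] turn 0.0
```

>>> arm_command(steps=[[0.1,[0.1,0,0.05],0],[0.1,[0,0,0],0],[0.1,[0,0,0],0]])

```text
clock: 24.68
eef_pos: [591.9, -152.5, 116.1]
eef_rot: [3.141, -0.0, 0.263]
wrist_force: [-0.7, 0.1, -1.4]
finger_gap: 34.0
```

```bash
python3 go.py 591.8 -152 115.7 0.2635; python3 - <<'E'
from h import *
for n in("top","side"):
    p,d=manip.camera(n);np.savez(n+"13.npz",p=p,d=d)
    b=(240,150,370,250) if n=="top" else (230,180,390,300)
    cv2.imwrite(f"pics/{n}13.png",cv2.resize(p[b[1]:b[3],b[0]:b[2],::-1],None,fx=5,fy=5,interpolation=cv2.INTER_CUBIC))
    np.set_printoptions(precision=2,suppress=True)
    T=manip.read_state()['eef_pos'];a=manip.read_state()['eef_rot'][2];sx=np.array([-np.sin(a),np.cos(a),0]);sy=np.array([-np.cos(a),-np.sin(a),0])
    p=p.astype(int);P=cloud(n,d);L=P-T
    u,v,w=L@sx,L@sy,L[...,2]
    col=(p[...,0]>110)&(p[...,0]>p[...,2]+8)|(p.min(2)>140)
    for nm,k in(("handle",(u<-15)&(u>-110)),("head",(u>25)&(u<105))):
        k=k&(d>0)&(abs(v)<40)&(w>-30)&(w<60)&col
        if k.sum()<20: continue
        print(n,nm,k.sum(),"u",np.percentile(u[k],[0,1,50,99,100]),"v",np.percentile(v[k],[1,50,99]),"w",np.percentile(w[k],[1,50,99]))
    k=(d>0)&(abs(P[...,0]-556)<60)&(abs(P[...,1]+21)<35)&(P[...,2]>20)&(P[...,2]<85)&col
    print("label",k.sum(),P[k].mean(0))
E
```

```text
t 24.68 pos [ 591.9 -152.5  116.1] rot [ 3.141 -0.     0.263] j [-0.31  0.54  1.45 -0.    1.16 -0.58] F [-0.7  0.1 -1.4] M [-0.04  0.06  0.01] gap 34.0
tool d cm [ 0.01 -0.05  0.04] turn -0.0
top head 417 u [25.07 30.44 67.09 89.56 90.61] v [-26.01  -0.96  26.3 ] w [ 7.54 28.68 42.85]
label 241 [556.47 -19.14  56.55]
side handle 538 u [-80.1  -79.43 -52.92 -15.6  -15.22] v [-14.6    4.74  18.6 ] w [-14.59   8.5   12.6 ]
label 467 [546.26 -20.9   58.19]
```

View pics/side13.png

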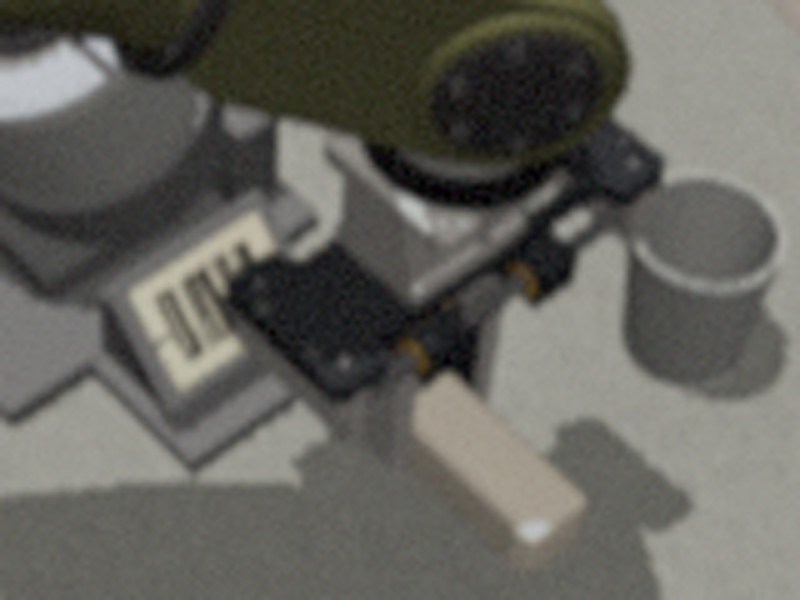

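View pics/top13.png

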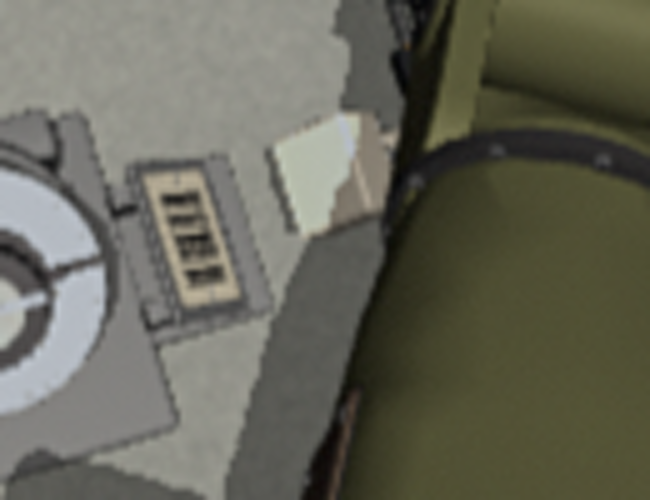

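The scanner head faces the label with its axis on the label centre. The computed misalignment is about 1 mm and the distance about 80 mm. I'll hold it here.

>>> arm_command(steps=[[0.1,[0,0,0],0],[0.1,[0,0,0],0],[0.1,[0,0,0],0],[0.1,[0,0,0],0],[0.1,[0,0,0],0]])

```text
clock: 25.2
eef_pos: [592.0, -151.5, 115.8]
eef_rot: [-3.142, -0.0, 0.265]
wrist_force: [0.3, -0.8, -1.6]
finger_gap: 33.7
```

>>> arm_command(steps=[[0.1,[0,0,0],0],[0.1,[0,0,0],0],[0.1,[0,0,0],0],[0.1,[0,0,0],0],[0.1,[0,0,0],0]])

```text
clock: 25.62
eef_pos: [592.0, -151.5, 115.7]
eef_rot: [-3.142, 0.0, 0.265]
wrist_force: [0.2, -0.0, -0.6]
finger_gap: 33.6
```

>>> arm_command(steps=[[0.1,[0,0,0],0],[0.1,[0,0,0],0],[0.1,[0,0,0],0],[0.1,[0,0,0],0],[0.1,[0,0,0],0]])

```text
clock: 26.03
eef_pos: [592.0, -151.6, 115.8]
eef_rot: [3.142, -0.0, 0.265]
wrist_force: [-0.2, -0.7, -2.4]
finger_gap: 33.6
```

>>> arm_command(steps=[[0.1,[0,0,0],0],[0.1,[0,0,0],0],[0.1,[0,0,0],0],[0.1,[0,0,0],0],[0.1,[0,0,0],0]])

```text
clock: 26.45
eef_pos: [592.0, -151.5, 115.8]
eef_rot: [3.142, 0.0, 0.265]
wrist_force: [0.3, 0.6, -1.9]
finger_gap: 34.0
```

>>> arm_command(steps=[[0.1,[0,0,0],0],[0.1,[0,0,0],0],[0.1,[0,0,0],0],[0.1,[0,0,0],0],[0.1,[0,0,0],0]])

```text
clock: 26.87
eef_pos: [592.0, -151.5, 115.7]
eef_rot: [-3.142, 0.0, 0.265]
wrist_force: [-0.2, 1.4, -2.0]
finger_gap: 33.9
```

>>> arm_command(steps=[[0.1,[0,0,0],0],[0.1,[0,0,0],0],[0.1,[0,0,0],0],[0.1,[0,0,0],0],[0.1,[0,0,0],0]])

```text
clock: 27.28
eef_pos: [592.0, -151.5, 115.7]
eef_rot: [-3.142, 0.0, 0.265]
wrist_force: [0.5, 0.7, -2.7]
finger_gap: 34.1
```

>>> arm_command(steps=[[0.1,[0,0,0],0],[0.1,[0,0,0],0],[0.1,[0,0,0],0],[0.1,[0,0,0],0],[0.1,[0,0,0],0]])

```text
clock: 27.7
eef_pos: [592.0, -151.5, 115.7]
eef_rot: [-3.142, 0.0, 0.265]
wrist_force: [0.0, 0.1, -1.3]
finger_gap: 33.6
```

>>> arm_command(steps=[[0.1,[0,0.5,-0.5],0],[0.1,[-1,1.5,-1],0],[0.1,[-1.7,2.2,-1],0],[0.1,[-1.7,2.2,-0.5],0],[0.1,[-1.7,2.2,0],0]])

```text
clock: 28.12
eef_pos: [555.7, -252.0, 147.6]
eef_rot: [3.14, -0.002, 0.265]
wrist_force: [1.0, -0.4, -2.5]
finger_gap: 33.7
```

>>> arm_command(steps=[[0.1,[-1.7,2.2,0],0],[0.1,[-1.7,1.7,0],0],[0.1,[-1,1,0],0],[0.1,[-0.5,0.3,0],0.05],[0.1,[0,0,0],0.1]])

```text
clock: 28.53
eef_pos: [521.2, -314.8, 146.0]
eef_rot: [3.141, -0.0, 0.112]
wrist_force: [-0.7, 0.4, -1.1]
finger_gap: 33.5
```

>>> arm_command(steps=[[0.1,[0,0,0],0.1],[0.1,[0,0,0],0.1],[0.1,[0,0,0],0.1],[0.1,[0,0,0],0.1],[0.1,[0,0,0],0.1]])

```text
clock: 28.95
eef_pos: [522.2, -313.4, 146.0]
eef_rot: [-3.142, -0.0, -0.39]
wrist_force: [-0.3, 1.2, -2.7]
finger_gap: 33.7
```

>>> arm_command(steps=[[0.1,[0,0,0],0.1],[0.1,[0,0,0],0.1],[0.1,[0,0,0],0.1],[0.1,[0,0,0],0.1],[0.1,[0,0,0],0.1]])

```text
clock: 29.37
eef_pos: [522.2, -313.4, 146.0]
eef_rot: [-3.141, -0.0, -0.89]
wrist_force: [-0.4, -0.1, -2.0]
finger_gap: 33.8
```

>>> arm_command(steps=[[0.1,[0,0,0],0.1],[0.1,[0,0,0],0.1],[0.1,[0,0,0],0.1],[0.1,[0,0,0],0.1],[0.1,[0,0,0],0.1]])

```text
clock: 29.78
eef_pos: [522.2, -313.4, 146.0]
eef_rot: [-3.141, -0.0, -1.39]
wrist_force: [-0.4, 0.4, -1.1]
finger_gap: 34.1
```

>>> arm_command(steps=[[0.1,[0,0,0],0.1],[0.1,[0,0,0],0.1],[0.1,[0,0,0],0.1],[0.1,[0,0,0],0.1],[0.1,[0,0,0],0.05]])

```text
clock: 30.2
eef_pos: [522.2, -313.4, 146.0]
eef_rot: [-3.141, 0.0, -1.84]
wrist_force: [-0.6, 0.4, -1.6]
finger_gap: 34.0
```

```bash
python3 go.py 508.6 -305.2 40 -1.838
```

```text
t 30.2 pos [ 522.2 -313.4  146. ] rot [-3.141  0.    -1.84 ] j [-0.6   0.5   1.43  0.    1.21  1.24] F [-0.6  0.4 -1.6] M [ 0.02  0.16 -0.05] gap 34.0
tool d cm [-0.43  1.53 10.6 ] turn -0.002
```

>>> arm_command(steps=[[0.1,[-0.4,1.5,1],0],[0.1,[0,0,2.5],0],[0.1,[0,0,2.5],0],[0.1,[0,0,2],0],[0.1,[0,0,1.5],0]])

```text
clock: 30.62
eef_pos: [508.3, -305.3, 49.2]
eef_rot: [3.14, 0.001, -1.835]
wrist_force: [0.0, 0.4, -2.0]
finger_gap: 33.9
```

>>> arm_command(steps=[[0.1,[0,0,0.8],0],[0.1,[0,0,0.4],0],[0.1,[0,0,0.2],0],[0.1,[0,0,0.2],0],[0.1,[0,0,0],0]])

```text
clock: 31.03
eef_pos: [508.8, -305.9, 35.3]
eef_rot: [-3.141, -0.0, -1.835]
wrist_force: [-0.3, 0.4, -2.0]
finger_gap: 33.9
```

```bash
python3 go.py 508.6 -305.2 26 -1.838
```

```text
t 31.03 pos [ 508.8 -305.9   35.3] rot [-3.141 -0.    -1.835] j [-0.6   0.61  1.55  0.    0.98  1.23] F [-0.3  0.4 -2. ] M [0.   0.16 0.04] gap 33.9
tool d cm [-0.06  0.04  0.93] turn 0.003
```

>>> arm_command(steps=[[0.1,[0,0,0.5],0],[0.1,[0,0,0.2],0],[0.1,[0,0,0.1],0],[0.1,[0,0,0],0],[0.1,[0,0,0],0]])

```text
clock: 31.45
eef_pos: [508.6, -305.8, 26.8]
eef_rot: [-3.142, -0.0, -1.835]
wrist_force: [1.2, -0.0, -1.4]
finger_gap: 33.6
```

```bash
python3 go.py 508.6 -305.2 26 -1.838
```

```text
t 31.45 pos [ 508.6 -305.8   26.8] rot [-3.142 -0.    -1.835] j [-0.6   0.62  1.55 -0.    0.97  1.23] F [ 1.2 -0.  -1.4] M [0.02 0.14 0.01] gap 33.6
tool d cm [-0.06  0.01  0.08] turn 0.003
```

>>> arm_command(steps=[[0.1,[0,0,0.05],0],[0.1,[0,0,0.05],0],[0.1,[0,0,0],0],[0.1,[0,0,0],0]])

```text
clock: 31.78
eef_pos: [508.7, -305.8, 26.5]
eef_rot: [-3.141, -0.0, -1.835]
wrist_force: [-3.1, 2.0, 7.1]
finger_gap: 34.0
```

```bash
python3 go.py 508.6 -305.2 26 -1.838
```

```text
t 31.78 pos [ 508.7 -305.8   26.5] rot [-3.141 -0.    -1.835] j [-0.6   0.62  1.55 -0.    0.97  1.23] F [-3.1  2.   7.1] M [ 0.44  0.81 -0.06] gap 34.0
tool d cm [-0.06  0.02  0.05] turn 0.003
```

The scanner is on the mat: the vertical force has gone from -1.4 N to +7.1 N. I'll release gently and go straight up.

>>> arm_command(steps=[[0.45,[0,0,0],0],[0.6,[0,0,0],0],[1,[0,0,0],0],[1,[0,0,0],0],[1,[0,0,0],0]])

```text
clock: 32.2
eef_pos: [508.6, -305.8, 25.7]
eef_rot: [-3.142, -0.0, -1.835]
wrist_force: [0.2, -0.6, -0.6]
finger_gap: 63.9
```

>>> arm_command(steps=[[1,[0,0,0],0],[1,[0,0,0],0],[1,[0,0,0],0],[1,[0,0,-1],0],[1,[0,0,-2],0]])

```text
clock: 32.62
eef_pos: [507.6, -305.1, 54.6]
eef_rot: [3.138, 0.001, -1.835]
wrist_force: [0.4, 0.6, -0.3]
finger_gap: 93.6
```

>>> arm_command(steps=[[1,[0,0,-3],0],[1,[0,0,-3],0],[1,[0,0,-3],0],[1,[0,0,-3],0],[1,[0,0,-2],0]])

```text
clock: 33.03
eef_pos: [508.9, -306.0, 199.8]
eef_rot: [-3.138, -0.001, -1.835]
wrist_force: [0.3, 0.6, -0.1]
finger_gap: 94.1
```

>>> arm_command(steps=[[1,[-3,2.5,0],0],[1,[-3,2.5,0],0],[1,[-3,2.5,0],0],[1,[-3,2.5,0],0],[1,[-3,2.5,0],0]])

```text
clock: 33.45
eef_pos: [425.9, -126.9, 196.4]
eef_rot: [-3.141, -0.0, -1.835]
wrist_force: [0.1, -0.2, 1.0]
finger_gap: 94.2
```

>>> arm_command(steps=[[1,[-3,2,-1],0],[1,[-3,1,-1],0],[1,[-2,0,0],0],[1,[0,0,0],0],[1,[0,0,0],0]])

```text
clock: 33.87
eef_pos: [419.0, -42.7, 216.5]
eef_rot: [-3.14, -0.0, -1.833]
wrist_force: [0.4, -0.2, -0.4]
finger_gap: 93.9
```

```bash
python3 go.py 508.6 -305.2 26 -1.838; python3 - <<'E'
from h import *
for n in("top","side"):
    p,d=manip.camera(n);np.savez(n+"14.npz",p=p,d=d)
    cv2.imwrite(f"pics/{n}14.png",cv2.resize(p[:,:,::-1],None,fx=1.5,fy=1.5,interpolation=cv2.INTER_CUBIC))
E
```

```text
t 33.87 pos [419.  -42.7 216.5] rot [-3.14  -0.    -1.833] j [-0.19  0.01  1.87 -0.    1.26  1.64] F [ 0.4 -0.2 -0.4] M [ 0.    0.17 -0.05] gap 93.9
tool d cm [ 23.03 -15.43  19.07] turn 0.005
```

View pics/top14.png

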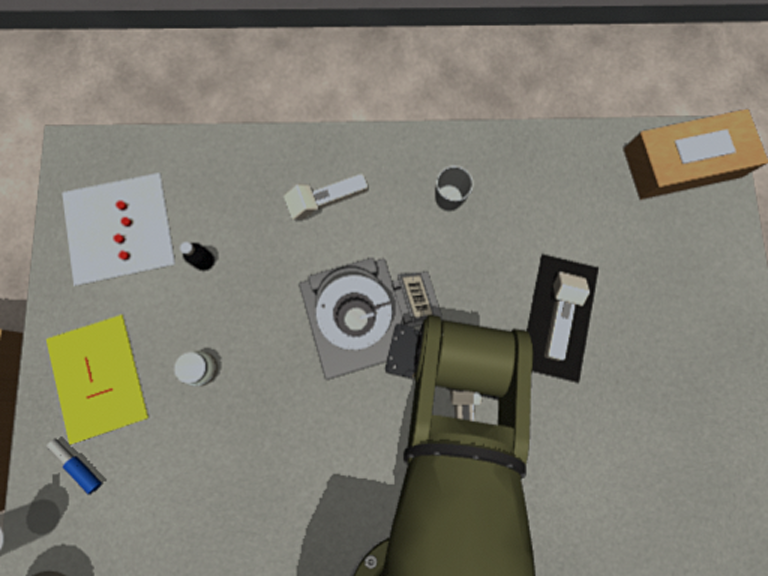

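View pics/side14.png

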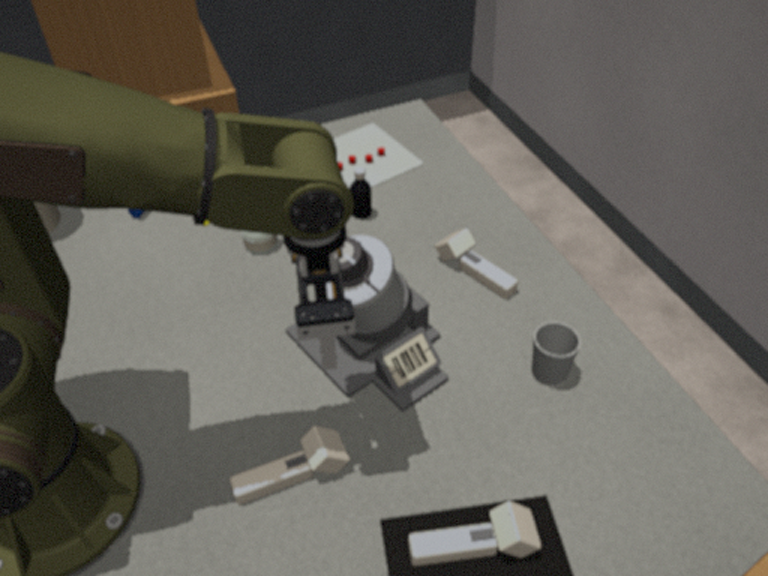

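Top view: the scanner lies flat on the mat at (565,317), and the bystanders are unmoved. I'll measure its placement and the pointer angle, and move the arm clear of the canister.

>>> arm_command(steps=[[1,[3,1,-1],0],[1,[3,1,-1],0],[1,[3,1,-1],0],[1,[0,0,0],0],[1,[0,0,0],0]])

```text
clock: 34.38
eef_pos: [366.0, -123.9, 246.1]
eef_rot: [-3.141, -0.0, -1.839]
wrist_force: [-0.0, 0.5, 0.3]
finger_gap: 93.9
```

```bash
python3 - <<'E'
from h import *
from ang import ang,C,nn,ex,ey
np.set_printoptions(precision=1,suppress=True)
p,d=manip.camera("top");p2,d2=manip.camera("side")
P=cloud("top",d)
reg=np.zeros(d.shape,bool);reg[170:250,350:402]=1
w=reg&(d>0)&(P[...,2]>25);print("scanner all",cv2.minAreaRect(P[w][:,:2].astype(np.float32)))
h=w&(abs(P[...,2]-36)<5);print("handle z",np.median(P[h][:,2]),cv2.minAreaRect(P[h][:,:2].astype(np.float32)), "zmax",P[w][:,2].max())
m=np.zeros(d.shape,np.uint8); m[160:262,335:410]=(p[160:262,335:410].max(2)<60)
c=max(cv2.findContours(m,0,2)[0],key=cv2.contourArea);print("mat",cv2.minAreaRect(onz("top",c.reshape(-1,2),4)[:,:2].astype(np.float32)))
# dark pixels pointer & bar in top
m2=np.zeros(d.shape,bool);m2[175:240,205:275]=p[175:240,205:275].max(2)<115
vv,uu=np.nonzero(m2)
for hh,lo,hi in((0,48,58),(7,39,47)):
    W=onplane("top",np.c_[uu,vv],C+hh*nn,nn)-C-hh*nn;a=np.degrees(np.arctan2(W@ey,W@ex));R=np.hypot(W@ey,W@ex);s=(R>lo)&(R<hi)&(abs(a+90)<40);print(hh,a[s],a[s].mean())
cv2.imwrite("pics/top15.png",cv2.resize(p[170:250,195:300,::-1],None,fx=7,fy=7,interpolation=cv2.INTER_CUBIC))
cv2.imwrite("pics/side15.png",cv2.resize(p2[130:220,200:300,::-1],None,fx=6,fy=6,interpolation=cv2.INTER_CUBIC))
print(manip.read_state()['clock'],manip.read_state()['eef_pos'],manip.read_state()['wrist_force'])
E
```

```text
scanner all ((463.58856201171875, -240.6419677734375), (125.28860473632812, 327.5966796875), 39.67771530151367)
handle z 35.470186948118794 ((514.7116088867188, -301.1668395996094), (52.21146011352539, 166.88467407226562), 70.46290588378906) zmax 535.5651846405603
mat ((505.2293701171875, -296.0888366699219), (217.82679748535156, 273.6288757324219), 88.48726654052734)
0 [-88.2 -88.3 -89.2 -90.  -90.7 -91.2 -91.9] -89.9325818821962
7 [-85.1 -86.3 -87.5 -88.5 -89.7 -90.7 -93.2] -88.71989581910702
34.4833 [ 366.5 -122.5  245.5] [-0.4 -0.3 -1. ]
```

View pics/top15.png

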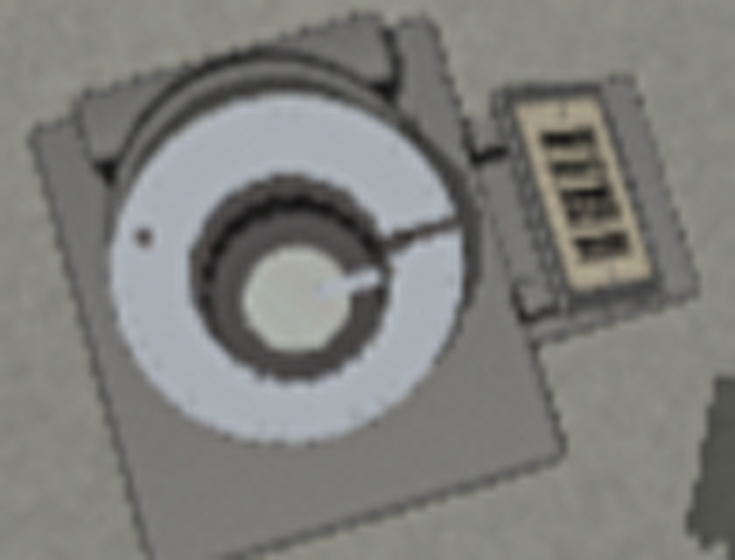

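View pics/side15.png

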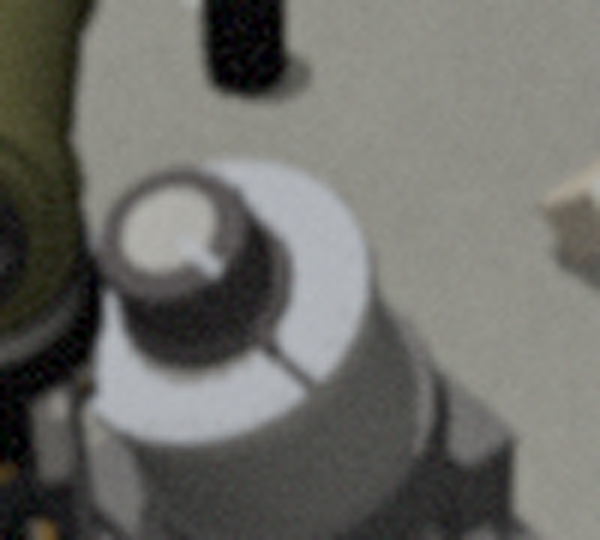

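Pointer and bar agree within about 1°. The arm spoiled the scanner and mat fits in this picture, so I'll redo them on the earlier one.

```bash
python3 - <<'E'
from h import *
z=np.load("top14.npz");p=z['p'];d=z['d'];P=cloud("top",d)
reg=np.zeros(d.shape,bool);reg[170:250,358:400]=1
w=reg&(d>0)&(P[...,2]>25)&(P[...,2]<90);print("scanner all",cv2.minAreaRect(P[w][:,:2].astype(np.float32)),P[w][:,2].max())
h=w&(abs(P[...,2]-36)<5)&(P[...,0]<530);Q=P[h];print("handle",np.median(Q[:,2]),cv2.minAreaRect(Q[:,:2].astype(np.float32)))
A=np.c_[Q[:,:2]-Q[:,:2].mean(0),np.ones(len(Q))];print("slope",np.linalg.lstsq(A,Q[:,2],rcond=None)[0])
print(P[...,2][178:186,375:392].max())
E
```

```text
scanner all ((511.5633850097656, -306.32208251953125), (55.73659133911133, 167.6851043701172), 74.63038635253906) 71.37669485270578
handle 35.49666472022716 ((482.28228759765625, -297.1703186035156), (33.76674270629883, 105.0587158203125), 73.81593322753906)
slope [-1.68110014e-03 -2.21479594e-02  3.53981547e+01]
52.14862820505971
```

```bash
python3 - <<'E'
from cell import manip
print(manip.sign_off())
E
```

```text
the job is handed in; nothing more can be done
None
```

The job is done and handed in at about 34.5 s of the 72 s allowed; sign-off gives no verdict.

- **Collar:** I turned it clockwise to its stop in four grasps, with a fifth to confirm. The first three slipped partway because the gripper can only point straight down on the leaning canister. In the last top view the pointer was at -88.7° and the bar at -89.9°, in line within the measuring error.
- **Scan:** I picked up the rightmost scanner and aimed it at the label. The window came out about 80 mm away by calculation, with its axis within about 2 mm of the label's centre. I held it still for about 2.9 s. There was no read signal, so this rests on measured positions alone.
- **Putting it back:** The scanner lies level and right way up on the mat, in line with it. Its middle is about 4 mm from the mat's centre, and I lowered it until it touched before letting go.
- **Final state:** The bottle, jar and cup looked unmoved in the pictures. The gripper is open and clear of everything, and the wrist force is about zero.
- **One check failed:** The arm blocked part of the last top picture and spoiled its scanner and mat fits. I redid the scanner fit on the picture taken just before, and compared it with the mat position measured at the start.

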